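# Draw a tube carrier home with its cam lock

## Task

Slide the white tube carrier along its rails until its bolt head is inside the brass cam disc, then use the screwdriver from the holder to turn the disc clockwise until it has drawn the carrier snugly against the rubber stops, without forcing it. Put the screwdriver back upright in its holder and leave everything else alone.

Things in the scene. Friction and masses are not known exactly. Their poses are not given: they have to be found in the camera images.
- dock: grey docking deck fixed on the bench, 100 x 208 mm, its plate 10 mm thick, standing 42 mm high at the cam housing. Origin on the cam disc's vertical axis at bench level; the carrier lies to its -y and docks by sliding to +y between two rails (0.9 mm play on each side)
- carrier: loose white tube carrier on the deck, 80 (x) x 70 (y) x 30 mm, 0.3 to 0.6 kg, with red and blue caps 6 mm high on top and an aluminium handle fin; origin at the centre of its underside, axes like the dock's. Its flat front face lies at y = +35 mm
- carrier_handle (a point): grasp point of the upright fin on the carrier: fin 14 mm thick (x), 44 mm long (y), rising from 30 to 76 mm above the carrier's underside; this point is 62 mm above the underside. Axes like the carrier's
- bolt_head (a point): centre of the upright barrel-shaped steel bolt head (10 mm diameter, 20 mm tall) that leads the carrier, 33 mm ahead (+y) of its front face on a thin neck
- cam (a joint): angle of the brass cam disc, rad, growing clockwise seen from above, range 0 to 1.6. Below about 0.1 its mouth (red dot) faces the carrier and lets the bolt head in. Stiff friction (about 0.14 N m): it stays where it is left. It catches the bolt head about 0.6 to 0.8 rad from open, if the head's centre is within 17 mm of the disc axis, and then draws it in 8 mm per rad
- cam_slot (a point): middle of the mouth of the screwdriver slot, on the disc's axis at the top of the disc, 45 mm above the bench. The slot runs along this point's x axis: 24 mm long, 5.5 mm wide, 8 mm deep, its long edges bevelled. The disc is 52 mm across. Its axes turn with the disc. The blade has about 0.15 rad of turning play in it
- seat: strips on the deck with the two black rubber stops that the carrier is drawn against; origin on the deck, 45 mm before the cam axis. The stops' faces stand up to 2 mm nearer or farther, which no reading tells. Torque on the screwdriver: 0.2 to 0.35 N m while drawing in, climbing some 2 N m per rad once the carrier is on the stops; 0.4 is snug, about 0.55 (25 N on the stops) damages them
- screwdriver: short flat-blade screwdriver standing upright, blade down, in the holder; 112 mm long, 0.11 kg. Origin at the middle of the blade's tip, z up along the tool to the handle. Blade 20 mm wide (its x) and 3 mm thick (its y), 14 mm long below a 10 mm shank; black collar 34 mm across from 45 to 50 mm; square blue handle 22 mm across flats (sides along its x and y) from 50 to 112 mm
- driver_grip (a point): grasp point on the handle, 83 mm above the blade's tip
- driver_tip (a point): middle of the tip of the blade; axes like the screwdriver's
- holder: grey holder block fixed on the bench, 70 x 70 x 50 mm, origin at the centre of its underside
- holder_mouth (a point): middle of the holder's opening in its top face, 50 mm above the bench; opening 28 mm (this point's x) x 15 mm (y), through to the bench. The screwdriver's collar rests on the top face, so its tip hangs 45 mm below this point
- jar_red: specimen jar with red lid, 60 mm across, 55 mm tall, loose bystander to leave alone; origin at the centre of its underside
- jar_blue: small jar with blue lid, 52 mm across, 45 mm tall, loose bystander to leave alone; origin at the centre of its underside
- jar_red2: small jar with red lid, 52 mm across, 50 mm tall, loose bystander to leave alone; origin at the centre of its underside
- jar_blue2: specimen jar with blue lid, 60 mm across, 55 mm tall, loose bystander to leave alone; origin at the centre of its underside
- tip_box: pipette tip box, 85 x 120 x 62 mm, loose bystander to leave alone; origin at the centre of its underside
- flask: conical glass flask, 76 mm across, 104 mm tall, loose bystander to leave alone; origin at the centre of its underside
- pins: two steel spring pins (8 mm thick, 14 mm to either side of the bolt's path) whose tips stand at y = -49 mm of the dock. They meet the carrier's front face first and push it back: 1 N, growing 1.2 N per mm. With the carrier just resting on the tips the bolt head is 16 mm from the disc axis, close enough to be caught. Origin: that of the dock while they are out

How it is judged (in metres and radians):
On the way, in this order (a step that is already met when the one before it is completed fails the run):
1. the carrier is slid up so that its bolt head is inside the open cam disc (horizontal distance between bolt_head and cam_slot below 0.0175 m and value of joint cam below 0.25 rad), for 0.2 s.
2. the screwdriver's blade is seated in the slot of the disc (horizontal distance between driver_tip and cam_slot below 0.005 m and z of driver_tip in the frame of cam_slot below -0.005 m and value of joint cam below 0.4 rad), for 0.1 s.
3. with the blade still in the slot, the disc has drawn the carrier onto the rubber stops (more than 5 N on them) (contact force between carrier and seat above 5 N and value of joint cam above 0.75 rad and z of driver_tip in the frame of cam_slot below -0.004 m), for 0.2 s.
At the end, for the whole second after the job is handed in: Cam past 0.75 rad, holding the carrier on the rubber stops with more than 5 N (square to the dock within 0.05 rad); screwdriver in its holder, collar down (tip 40 mm or more below the mouth, within 10 mm of its middle, leaning under 0.12 rad); all at rest (contact force between carrier and seat above 5 N and value of joint cam above 0.75 rad and angle between the y axis of carrier and the y axis of dock, either way round below 0.05 rad and horizontal distance between driver_tip and holder_mouth below 0.01 m and z of driver_tip in the frame of holder_mouth below -0.04 m and angle between screwdriver's own z axis and vertical below 0.12 rad and linear speed of screwdriver below 0.02 m/s and linear speed of carrier below 0.01 m/s); the robot touches nothing.
It fails at once if the cam lock is overtightened: more than 25 N on the rubber stops (contact force between carrier and seat above 25 N).
It fails at once if the carrier is lifted or tipped off its deck (angle between carrier's own z axis and vertical above 0.2 rad or z of carrier in the frame of dock above 0.03 m).
It fails at once if a jar, the flask or the tip box is shoved more than 30 mm or knocked over (distance of any of jar_red, jar_blue, jar_red2, jar_blue2, tip_box, flask from where it was at the start of the episode above 0.03 m or angle between any of jar_red, jar_blue, jar_red2, jar_blue2, tip_box, flask's own z axis and vertical above 0.5 rad).
It also fails if it takes over 72 s, if anything falls off the work surface, if the arm or the gripper's body presses on something with over 40 N, if the wrist force passes 120 N, or if a joint passes its speed limit or range.

## Robot

A 6-joint arm with a two-finger parallel gripper is mounted at the origin on the work surface. World frame = base frame: x ahead of the robot, y to its left, z up, the work surface at z = 0. Lengths are in mm, angles in rad, forces in N, time in s.
With the tool pointing down it reaches from about 300 to 775 mm from the base axis. Payload 14.6 kg.
Tool frame: the origin (TCP) lies where the fingers leave the gripper's body, on its centre line; the fingertips stand 97 mm ahead of it and the grasp point (between the pads) lies 78 mm ahead of it; z points along the fingers, y is the direction in which the jaws open and shut (so a half turn about z gives the same grasp; the last joint's range is limited). The gripper opens to 94 mm and grips with 3 to 60 N. Pads are 16 mm wide; open, the fingers measure 119 mm over their backs; the gripper's body (75 mm by 177 mm) begins 78 mm behind the grasp point.
Start: joints at [-1.178, 0.3, 1.521, -0, 1.321, -0.067], TCP at [244.065, -492.871, 302.646] pointing down, gripper open.
Joint ranges: [-3.03, 3.03], [-0.79, 2.21], [0.23, 2.52], [-1.04, 4.18], [0, 3.07], [-2.55, 2.55]. Speed limits (rad/s): [2.22, 2.22, 2.57, 3.14, 3.14, 3.14].

## Interface

Orientations are given as a unit quaternion [x, y, z, w].
In Python, from cell import state, grab_frame, get_calibration, hand_in, regions_of, pinpoint gives the robot as it stands. The module is installed in compiled form; this text tells all that it offers.
- The arm moves only by the shell command python3 -m crank 'ROWS'. ROWS is JSON, a list of rows, each an object with "delta_rot": the turn, a rotation vector about the world's x, y, z in rad, a list of three; "delta_pos": the shift along the world's x, y, z in mm, a list of three; "hand": the closure, from -1 (fully open) to 1 (shut). In form: [{"delta_rot": [ax, ay, az], "delta_pos": [x, y, z], "hand": hand}, ...]. A call has 1 to 8 rows; each row is the pose to reach, as a shift and turn from the pose measured when the call began; what a row does not reach only later rows make up. A row lasts 1/12 s, in which the tool goes at most 41.7 mm and 7.16 degrees, less where a joint would pass 70% of its speed; a pose out of reach is approached as far as the arm can. A call with a gripper value outside its range is refused whole. The fingers move at their own pace and stop on an object; the grip force is fixed at half the most. Time passes only in rows, so rows that repeat a pose let the fingers close. It gives the time, the measured TCP pose, the force and the opening at its end, in the units of the state.
- state(): the state, without advancing time (a new reading comes with each control period).
- grab_frame(name): name is "side" or "top"; returns (picture, depth): 384x512x3 uint8, red, green, blue; 384x512 float32, mm along the optical axis (not along the pixel's ray), 0 where there is no reading.
- get_calibration(name): a dict with "fx", "fy", "cx", "cy" (pixels), "position" and "attitude" of the camera in the world. Camera axes: x right, y up, looking along -z (the intrinsics and any distortion apply to the point x, -y, -z); pixel columns grow to the right and rows downward; lengths in mm; the calibration is good to about 2 mm. A picture is of the moment at which its call begins. get_calibration takes no time and is no camera call.
- hand_in(): hands the job in, once; it reports no verdict.
Trained networks look in the newest picture that a camera, given by its name, has taken for a name from the list of things; names that differ only in an ending like _2 or _b are one class to them, and where a whole thing is asked for, a point or a joint stands for the part that bears it (a point fixed in the world has none). Each returns a list of dicts, best first, with "p" (0 to 1); they miss things now and then, are a little off and sometimes report something else, mostly with a low value. They report only what shows in the picture. A call takes as long as a camera call.
- regions_of(target, camera): "region" (384x512 bool, what is visible of it) and "xy" ([column, row] in pixels, amid what is visible of it).
- pinpoint(target, camera): "xy" ([column, row] in pixels: a listed point, or the origin of a listed thing).
The state is a dict: "clock": time; "q": joint angles; "joint_vel": joint speeds; "joint_efforts": joint torques, N m; "position": TCP position; "orientation": TCP orientation; "force": force on the tool from outside, world axes, zero at the start; "torque": the same for the moment, N m; "opening": finger opening in mm.
Only numpy, scipy, OpenCV 4.12 (cv2) and the standard library are available. Lean on these libraries where they do the work, as an engineer would, in place of code of your own. Each camera call takes 0.05 s, during which the arm holds its last target.

## Working session

There is one attempt and no reset: what is moved stays moved. The work goes in short steps, Python scripts to look and compute and a shell command to move; the robot and the scene stay as the last step left them, time stands still between calls to the robot, and variables do not carry over. Pictures are saved under pics/ and viewed, and the job is handed in when it is done.

```bash
mkdir -p pics; cat > h.py <<'E'
import numpy as np, cv2
from scipy.spatial.transform import Rotation as R
from cell import *
def w2p(cam,P):
    c=get_calibration(cam); r=R.from_quat(c['attitude']).as_matrix()
    p=(np.atleast_2d(P)-c['position'])@r
    return np.c_[c['cx']+c['fx']*p[:,0]/-p[:,2], c['cy']-c['fy']*p[:,1]/-p[:,2]]
def p2w(cam,xy,z=None,depth=None):
    c=get_calibration(cam); r=R.from_quat(c['attitude']).as_matrix()
    d=np.array([(xy[0]-c['cx'])/c['fx'],-(xy[1]-c['cy'])/c['fy'],-1.0]); d=r@d
    o=np.array(c['position'])
    s=depth if depth is not None else (z-o[2])/d[2]
    return o+s*d
E
python3 - <<'E'
from h import *
for n in('top','side'):
    c=get_calibration(n);print(c)
    im,d=grab_frame(n);cv2.imwrite(f'pics/{n}0.png',im[:,:,::-1]);np.save(f'{n}0.npy',d)
    for t in ['cam_slot','dock','carrier','carrier_handle','bolt_head','driver_grip','driver_tip','screwdriver','holder','holder_mouth','seat']:
        try:
            r=pinpoint(t,n);print(n,t,[(np.round(x['xy'],1).tolist(),round(x['p'],2)) for x in r[:2]])
        except Exception as e: print(t,e)
s=state();print(s)
E
```

```text
{'fx': 385.417412351568, 'fy': 385.417412351568, 'cx': 255.70195295929864, 'cy': 192.672694518266, 'position': array([490.28226908,  10.26156398, 912.5877854 ]), 'attitude': array([ 0.0237208 , -0.02494685, -0.69855332,  0.71472949])}
top cam_slot [([237.4, 206.3], 0.72)]
top dock [([243.8, 211.3], 0.73)]
top carrier [([282.3, 199.2], 0.79), ([178.6, 272.0], 0.67)]
top carrier_handle [([285.2, 199.1], 0.82)]
top bolt_head [([253.0, 204.4], 0.97), ([241.2, 209.2], 0.41)]
top driver_grip [([128.1, 207.9], 0.79)]
top driver_tip [([303.7, 120.5], 0.2)]
top screwdriver [([142.1, 206.3], 0.48)]
top holder [([142.6, 209.9], 0.9)]
top holder_mouth [([323.8, 292.6], 0.68), ([135.6, 208.0], 0.65)]
top seat [([260.2, 203.4], 0.55)]
{'fx': 418.120863149901, 'fy': 418.120863149901, 'cx': 256.2198089639822, 'cy': 187.69483873787138, 'position': array([ 417.23835362, -574.61893765,  813.22797046]), 'attitude': array([ 0.32432918, -0.02945757, -0.10329653,  0.93982587])}
side cam_slot [([245.6, 181.2], 0.97)]
side dock [([244.5, 190.2], 0.93)]
side carrier []
side carrier_handle [([258.5, 205.4], 0.
[... 311 characters left out ...]
49.7, 200.8], 0.49)]
{'clock': 1.2, 'q': array([-1.17761830e+00,  2.99912944e-01,  1.52101116e+00,  3.32250043e-05,
        1.32071893e+00, -6.66367568e-02]), 'joint_vel': array([ 0.00039205, -0.00116227, -0.00056286, -0.00034422, -0.00062605,
       -0.00155184]), 'joint_efforts': array([ 1.16278094e-03, -5.31664431e+01, -3.52917910e+01,  7.09356274e-02,
        2.12602870e-02, -2.51794745e-05]), 'position': array([ 244.05886304, -492.86842396,  302.63375353]), 'orientation': array([ 9.73688440e-01,  2.27883350e-01,  1.17872757e-05, -2.74698629e-05]), 'force': array([-0.30026312, -0.29752901,  0.23620519]), 'torque': array([0.00837898, 0.03640491, 0.00013876]), 'opening': 93.97674822284614}
```

```bash
python3 - <<'E'
import cv2
for n in('top','side'):
    im=cv2.imread(f'pics/{n}0.png'); 
    c=im[110:310,100:366] if n=='top' else im[70:270,130:396]
    cv2.imwrite(f'pics/{n}0z.png',cv2.resize(c,None,fx=3,fy=3,interpolation=cv2.INTER_CUBIC))
E
```

```text
(no output)
```

View pics/top0.png

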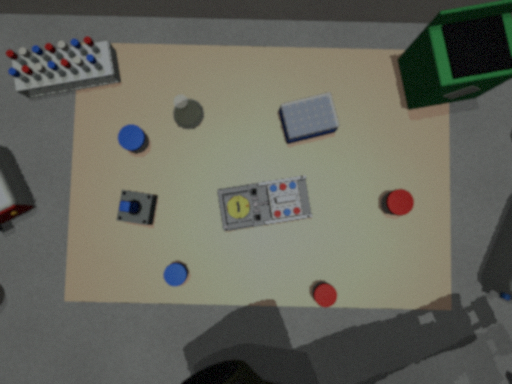

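View pics/side0.png

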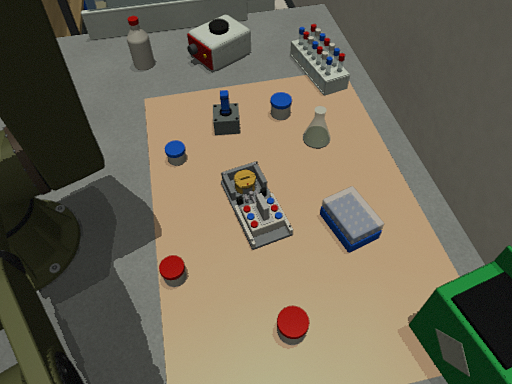

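```bash
ls pics
```

```text
side0.png
side0z.png
top0.png
top0z.png
```

View pics/top0z.png

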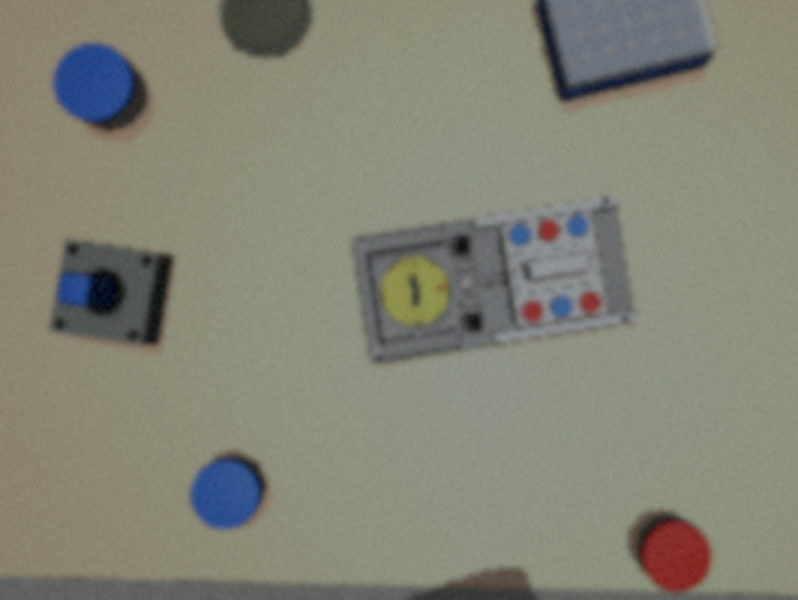

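View pics/side0z.png

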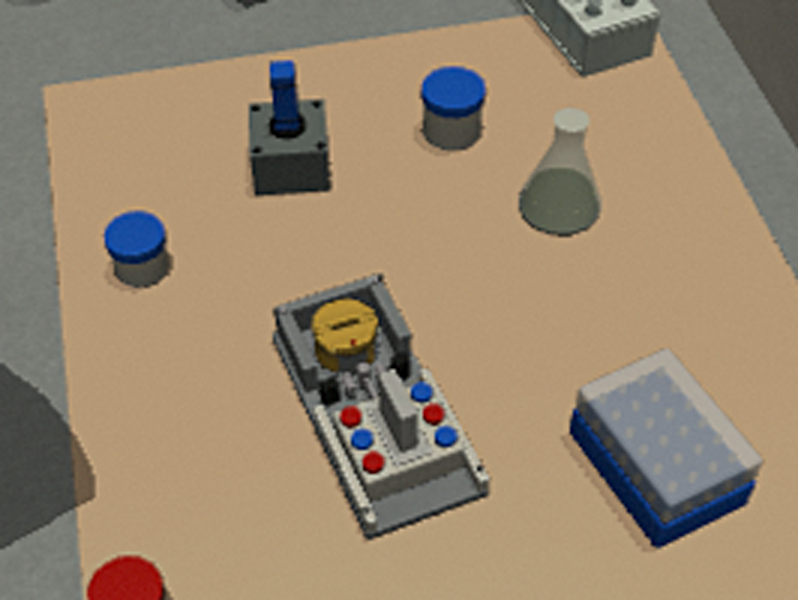

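```bash
python3 - <<'E'
from h import *
im={n:cv2.imread(f'pics/{n}0.png') for n in('top','side')}
print('tcp proj')
for n,box in(('top',(215,180,265,235)),('side',(225,160,265,200))):
    hsv=cv2.cvtColor(im[n],cv2.COLOR_BGR2HSV)
    m=cv2.inRange(hsv,(20,110,90),(35,255,255)); mm=np.zeros_like(m);x0,y0,x1,y1=box;mm[y0:y1,x0:x1]=m[y0:y1,x0:x1]
    mm=cv2.morphologyEx(mm,cv2.MORPH_CLOSE,np.ones((5,5)))
    c=max(cv2.findContours(mm,0,2)[0],key=cv2.contourArea);(e,a,t)=cv2.fitEllipse(c);print(n,'disc',e,a,p2w(n,e,z=45))
T=lambda x,y:(100+x/3,110+y/3); S=lambda x,y:(130+x/3,70+y/3)
def tri(a,b):
    A=[];
    ca=[];
    for n,xy in(('top',a),('side',b)):
        o=np.array(get_calibration(n)['position']);d=p2w(n,xy,z=0)-o;d/=np.linalg.norm(d);ca.append((o,d))
    M=sum(np.eye(3)-np.outer(d,d) for o,d in ca);v=sum((np.eye(3)-np.outer(d,d))@o for o,d in ca)
    return np.linalg.solve(M,v)
print('disc tri pin',tri((237.6,206.3),(245.6,181.2)))
print('handle pin',tri((285.2,199.1),(258.5,205.4)), p2w('top',(285.2,199.1),z=72),p2w('side',(258.5,205.4),z=72))
print('bolt pin',tri((253,204.4),(250.9,199.5)))
print('mouth',p2w('top',(135.6,208),z=50),p2w('side',(223.6,125.3),z=50))
print('grip',tri((128.1,207.9),(224.6,104.4)))
for name,a,b,z in [('slot ends top',T(412,275),T(418,306),45),('slot ends side',None,None,45)]:
    if a: print(name,p2w('top',a,z=z),p2w('top',b,z=z))
print('slot side',p2w('side',S(330,327),z=45),p2w('side',S(358,320),z=45))
print('deck left edge? ', [p2w('top',T(*p),z=42).round(1) for p in((355,238),(375,360))])
print('deck rear', [p2w('top',T(*p),z=20).round(1) for p in((617,200),(632,320))])
print('fin', [p2w('top',T(*p),z=86).round(1) for p in((524,269),(586,261))])
print('holder top screws',[p2w('top',T(*p),z=50).round(1) for p in((72,250),(145,261),(133,337),(58,324))])
print('holder screws side',[p2w('side',S(*p),z=50).round(1) for p in((255,107),(318,103),(325,142),(257,150))])
print('handle top',[p2w('top',T(*p),z=117).round(1) for p in((60,273),(60,306))])
print('collar',p2w('top',T(103,290),z=55), p2w('side',S(287,125),z=55))
print('handle top side',p2w('side',S(283,66),z=117))
E
```

```text
tcp proj
top disc (237.91929626464844, 206.558837890625) (19.99076271057129, 20.130081176757812) [517.87827759  48.7350164   45.        ]
side disc (244.2176513671875, 177.94190979003906) (16.937793731689453, 21.267608642578125) [515.0215376   48.93630001  45.        ]
disc tri pin [518.54055502  50.18356258  30.24933244]
handle pin [531.40519472 -54.85506662  70.2748172 ] [535.66579866 -55.26504634  72.        ] [526.77072229 -55.73226441  72.        ]
bolt pin [524.21762454  15.28318115   0.61383576]
mouth [509.26507499 277.0777345   50.        ] [496.60494152 232.23230923  50.        ]
grip [509.34121236 286.06314787  73.3470828 ]
slot ends top [528.86275018  50.34057839  45.        ] [505.72270244  45.23921496  45.        ]
slot side [504.62740365  47.98190536  45.        ] [527.67580695  50.07409623  45.        ]
deck left edge?  [array([556. ,  94.2,  42. ]), array([464.6,  76.5,  42. ])]
deck rear [array([ 591.9, -106.1,   20. ]), array([ 499.2, -118.9,   20. ])]
fin [array([533.2, -31.6,  86. ]), array([539.9, -75.9,  86. ])]
holder top screws [array([541.5, 304.5,  50. ]), array([534.5, 249.7,  50. ]), array([477.8, 256.2,  50. ]), array([486.1, 312.3,  50. ])]
holder screws side [array([486.5, 313.9,  50. ]), array([543.6, 306.3,  50. ]), array([540.1, 253.5,  50. ]), array([479.4, 257. ,  50. ])]
handle top [array([521.5, 289.2, 117. ]), array([498.8, 288.1, 117. ])]
collar [512.05142439 278.4750328   55.        ] [510.25739092 277.6680537   55.        ]
handle top side [512.0005806  282.77601671 117.        ]
```

```bash
python3 - <<'E'
from h import *
def cloud(n,d):
    c=get_calibration(n);r=R.from_quat(c['attitude']).as_matrix();v,u=np.mgrid[:384,:512]
    p=np.stack([(u-c['cx'])/c['fx']*d,-(v-c['cy'])/c['fy']*d,-d],-1)@r.T+c['position'];p[d==0]=np.nan;return p
for n in('top','side'):
    P=cloud(n,np.load(n+'0.npy')); X,Y,Z=P[...,0],P[...,1],P[...,2]
    print(n,'bench z',np.nanmedian(Z[(abs(X-420)<30)&(abs(Y-50)<60)]))
    m=(abs(X-535)<25)&(abs(Y+54)<45)&(Z>70); q=P[m];print('fin',m.sum(),q.mean(0),q.min(0),q.max(0)); 
    if m.sum()>5:
        (c,s,a)=cv2.minAreaRect(q[:,:2].astype('f4'));print(c,s,a)
    m=(abs(X-511)<25)&(abs(Y-280)<30)&(Z>108); q=P[m];print('handle top',m.sum(),q.mean(0),q.min(0),q.max(0))
    m=(abs(X-511)<50)&(abs(Y-280)<50)&(Z>40)&(Z<53); q=P[m];print('holder',m.sum(),cv2.minAreaRect(q[:,:2].astype('f4')))
    m=(np.hypot(X-516,Y-49)<30)&(Z>40)&(Z<50); q=P[m];print('disc',m.sum(),q.mean(0))
    m=(np.hypot(X-525,Y)<150)&(Z>6)&(Z<48); q=P[m];print('dock',m.sum(),cv2.minAreaRect(q[:,:2].astype('f4')))
E
```

```text
top bench z 1.0705633578282914
fin 137 [537.19012629 -55.08797912  85.92442402] [528.24274445 -77.33313288  70.13503808] [546.45678778 -33.03975501  89.54784856]
(537.451171875, -55.20219802856445) (13.853302001953125, 43.5145263671875) 10.433422088623047
handle top 120 [511.79644445 279.62525457 116.53163426] [501.0832437  269.25395245 108.0481645 ] [523.73447852 292.03645798 120.62996155]
holder 733 ((512.0230102539062, 280.8012390136719), (71.23477935791016, 69.97579956054688), 82.47477722167969)
disc 388 [518.5019888   49.11367455  45.55615059]
dock 3615 ((515.5736694335938, -19.714988708496094), (235.83602905273438, 226.13499450683594), 89.47956085205078)
side bench z 1.357875041635566
fin 162 [534.78175308 -59.1965786   83.07884038] [525.18103633 -78.34134259  70.02175581] [546.01378213 -32.89547139  90.33627281]
(535.729248046875, -55.788856506347656) (14.946457862854004, 45.30951690673828) 9.433107376098633
handle top 74 [510.16102881 277.72938864 115.41170097] [498.91879342 267.11686587 108.32433869] [522.176502   292.21797237 119.78798952]
holder 389 ((510.7906188964844, 280.1309509277344), (77.14605712890625, 69.36723327636719), 81.58809661865234)
disc 315 [516.05110054  47.77278096  45.43085538]
dock 3245 ((527.7186279296875, -3.376495361328125), (175.849609375, 238.68251037597656), 31.590267181396484)
```

```bash
python3 -m crank '[{"delta_rot":[0,0,1.29],"delta_pos":[292,437,-60],"hand":-1},{"delta_rot":[0,0,1.29],"delta_pos":[292,437,-60],"hand":-1},{"delta_rot":[0,0,1.29],"delta_pos":[292,437,-60],"hand":-1},{"delta_rot":[0,0,1.29],"delta_pos":[292,437,-60],"hand":-1},{"delta_rot":[0,0,1.29],"delta_pos":[292,437,-60],"hand":-1},{"delta_rot":[0,0,1.29],"delta_pos":[292,437,-60],"hand":-1},{"delta_rot":[0,0,1.29],"delta_pos":[292,437,-60],"hand":-1},{"delta_rot":[0,0,1.29],"delta_pos":[292,437,-60],"hand":-1}]'
cat > st.py <<'E'
from h import *
s=state();Rm=R.from_quat(s['orientation']).as_matrix()
print('t',round(s['clock'],2),'pos',s['position'].round(1),'jawyaw',round(np.arctan2(Rm[1,1],Rm[0,1]),3),'zax',Rm[:,2].round(3),'F',s['force'].round(2),'T',s['torque'].round(3),'op',round(s['opening'],1),'q6',s['q'][5].round(2))
E
python3 st.py
```

```text
clock: 1.87
position: [428.8, -215.6, 264.9]
orientation: [0.743, 0.669, 0.0, 0.0]
force: [0.3, -0.4, 0.8]
opening: 94.2
t 1.87 pos [ 428.8 -215.6  264.9] jawyaw -0.105 zax [ 0.001 -0.    -1.   ] F [ 0.3  -0.43  0.79] T [-0.04  -0.057 -0.012] op 94.2 q6 -0.44
```

```bash
python3 -m crank '[{"delta_rot":[0,0,0.283],"delta_pos":[107.7,160.1,-25],"hand":-1},{"delta_rot":[0,0,0.283],"delta_pos":[107.7,160.1,-25],"hand":-1},{"delta_rot":[0,0,0.283],"delta_pos":[107.7,160.1,-25],"hand":-0.2},{"delta_rot":[0,0,0.283],"delta_pos":[107.7,160.1,-25],"hand":-0.2},{"delta_rot":[0,0,0.283],"delta_pos":[107.7,160.1,-25],"hand":-0.2},{"delta_rot":[0,0,0.283],"delta_pos":[107.7,160.1,-25],"hand":-0.2},{"delta_rot":[0,0,0.283],"delta_pos":[107.7,160.1,-25],"hand":-0.2},{"delta_rot":[0,0,0.283],"delta_pos":[107.7,160.1,-25],"hand":-0.2}]'
python3 st.py
```

```text
clock: 2.53
position: [536.2, -55.9, 239.9]
orientation: [0.641, 0.767, 0.0, 0.0]
force: [0.6, -0.5, 0.1]
opening: 58.1
t 2.53 pos [536.2 -55.9 239.9] jawyaw 0.178 zax [ 0. -0. -1.] F [ 0.55 -0.45  0.06] T [ 0.013 -0.058 -0.003] op 58.1 q6 -0.35
```

```bash
python3 -m crank '[{"delta_rot":[0,0,0],"delta_pos":[0.2,0.4,-40],"hand":-0.2},{"delta_rot":[0,0,0],"delta_pos":[0.2,0.4,-70],"hand":-0.2},{"delta_rot":[0,0,0],"delta_pos":[0.2,0.4,-89],"hand":-0.2},{"delta_rot":[0,0,0],"delta_pos":[0.2,0.4,-89],"hand":0.4},{"delta_rot":[0,0,0],"delta_pos":[0.2,0.4,-89],"hand":0.5},{"delta_rot":[0,0,0],"delta_pos":[0.2,0.4,-89],"hand":0.5}]'
python3 st.py
python3 - <<'E'
from h import *
for n in('top','side'):
    im,d=grab_frame(n);b=(230,160) if n=='top' else (205,140)
    cv2.imwrite(f'pics/{n}1.png',cv2.resize(im[b[1]:b[1]+100,b[0]:b[0]+130,::-1],None,fx=6,fy=6,interpolation=cv2.INTER_CUBIC))
E
```

```text
clock: 3.03
position: [536.9, -56.2, 152.6]
orientation: [0.642, 0.767, 0.001, 0.001]
force: [0.0, -0.2, 0.4]
opening: 40.0
t 3.03 pos [536.9 -56.2 152.6] jawyaw 0.177 zax [ 0.003 -0.001 -1.   ] F [ 0.03 -0.24  0.43] T [-0.039 -0.077 -0.037] op 40.0 q6 -0.35
```

View pics/side1.png

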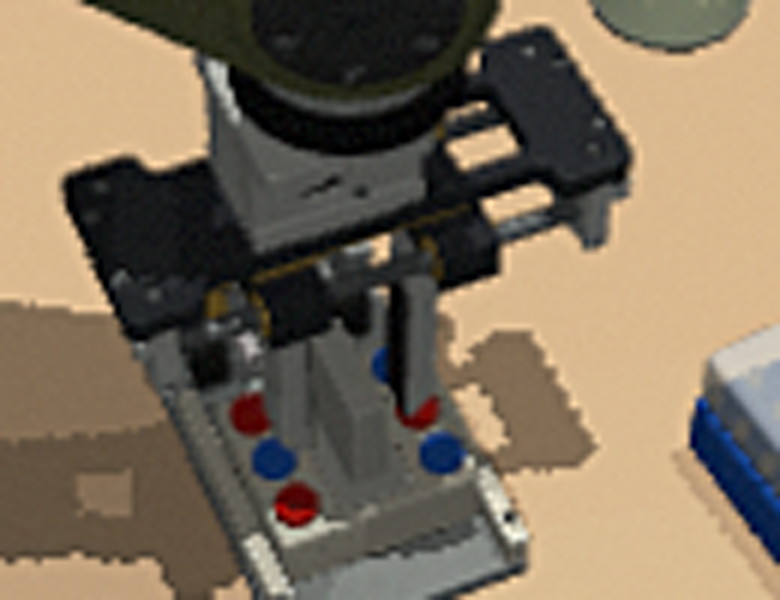

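```bash
python3 -m crank '[{"delta_rot":[0,0,0],"delta_pos":[-0.4,0.7,-1.5],"hand":0.55},{"delta_rot":[0,0,0],"delta_pos":[-0.4,0.7,-1.5],"hand":0.62},{"delta_rot":[0,0,0],"delta_pos":[-0.4,0.7,-1.5],"hand":0.62},{"delta_rot":[0,0,0],"delta_pos":[-0.4,0.7,-1.5],"hand":0.62},{"delta_rot":[0,0,0],"delta_pos":[-0.4,0.7,-1.5],"hand":0.62}]'
python3 st.py
```

```text
clock: 3.55
position: [536.6, -55.2, 151.3]
orientation: [0.642, 0.767, 0.001, 0.001]
force: [-0.3, -0.2, -0.2]
opening: 17.8
t 3.55 pos [536.6 -55.2 151.3] jawyaw 0.178 zax [ 0.003 -0.001 -1.   ] F [-0.3  -0.19 -0.2 ] T [-0.    -0.111 -0.015] op 17.8 q6 -0.35
```

```bash
python3 -m crank '[{"delta_rot":[0,0,0],"delta_pos":[0,0,0],"hand":0.8},{"delta_rot":[0,0,0],"delta_pos":[0,0,0],"hand":0.8},{"delta_rot":[0,0,0],"delta_pos":[0,0,0],"hand":0.8},{"delta_rot":[0,0,0],"delta_pos":[0,0,0],"hand":0.8}]'
python3 st.py
```

```text
clock: 3.88
position: [536.6, -55.2, 151.3]
orientation: [0.642, 0.767, 0.001, 0.001]
force: [-0.9, 0.4, 2.0]
opening: 13.8
t 3.88 pos [536.6 -55.2 151.3] jawyaw 0.178 zax [ 0.003 -0.001 -1.   ] F [-0.88  0.42  1.96] T [-0.034  0.304  0.079] op 13.8 q6 -0.35
```

```bash
python3 -m crank '[{"delta_rot":[0,0,0],"delta_pos":[-0.7,3.9,0],"hand":0.8},{"delta_rot":[0,0,0],"delta_pos":[-1.4,7.9,0],"hand":0.8},{"delta_rot":[0,0,0],"delta_pos":[-2.1,11.8,0],"hand":0.8},{"delta_rot":[0,0,0],"delta_pos":[-2.8,15.7,0],"hand":0.8},{"delta_rot":[0,0,0],"delta_pos":[-2.8,15.7,0],"hand":0.8},{"delta_rot":[0,0,0],"delta_pos":[-2.8,15.7,0],"hand":0.8}]'
python3 st.py
```

```text
clock: 4.38
position: [533.7, -38.9, 151.3]
orientation: [0.641, 0.767, 0.001, 0.001]
force: [-0.8, 2.2, 1.3]
opening: 13.9
t 4.38 pos [533.7 -38.9 151.3] jawyaw 0.178 zax [ 0.003 -0.    -1.   ] F [-0.8   2.16  1.31] T [ 0.388  0.07  -0.088] op 13.9 q6 -0.32
```

```bash
python3 -m crank '[{"delta_rot":[0,0,0],"delta_pos":[-0.4,2,0],"hand":0.8},{"delta_rot":[0,0,0],"delta_pos":[-0.4,2,0],"hand":0.8},{"delta_rot":[0,0,0],"delta_pos":[-0.4,2,0],"hand":0.8}]'
python3 st.py
python3 -m crank '[{"delta_rot":[0,0,0],"delta_pos":[-0.2,1.5,0],"hand":0.8},{"delta_rot":[0,0,0],"delta_pos":[-0.2,1.5,0],"hand":0.8},{"delta_rot":[0,0,0],"delta_pos":[-0.2,1.5,0],"hand":0.8}]'
python3 st.py
```

```text
clock: 4.63
position: [533.3, -36.7, 151.3]
orientation: [0.641, 0.767, 0.001, 0.001]
force: [1.1, 0.5, 0.6]
opening: 13.6
t 4.63 pos [533.3 -36.7 151.3] jawyaw 0.178 zax [ 0.003  0.    -1.   ] F [1.14 0.45 0.6 ] T [ 0.1   -0.034 -0.008] op 13.6 q6 -0.32
clock: 4.88
position: [533.1, -35.2, 151.3]
orientation: [0.641, 0.767, 0.001, 0.001]
force: [-0.1, -1.4, 0.0]
opening: 13.9
t 4.88 pos [533.1 -35.2 151.3] jawyaw 0.178 zax [ 0.003  0.    -1.   ] F [-0.14 -1.35  0.05] T [-0.326  0.033  0.064] op 13.9 q6 -0.31
```

```bash
python3 - <<'E'
from h import *
for n in('top','side'):
    im,d=grab_frame(n);b=(200,160) if n=='top' else (205,140)
    print(n,[(np.round(x['xy'],1).tolist(),round(x['p'],2)) for x in pinpoint('bolt_head',n)])
    cv2.imwrite(f'pics/{n}2.png',cv2.resize(im[b[1]:b[1]+100,b[0]:b[0]+130,::-1],None,fx=6,fy=6,interpolation=cv2.INTER_CUBIC))
E
```

```text
top [([260.8, 199.5], 0.63)]
side [([248.4, 188.9], 0.61)]
```

View pics/top2.png

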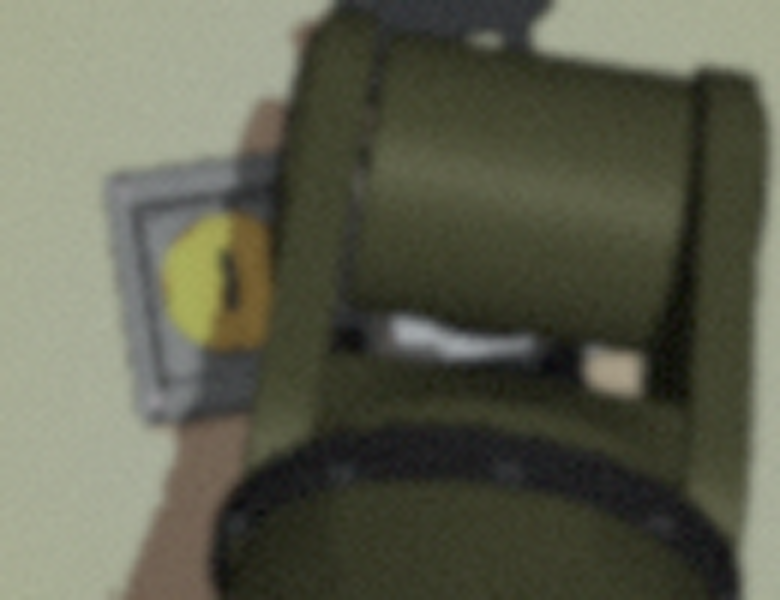

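View pics/side2.png

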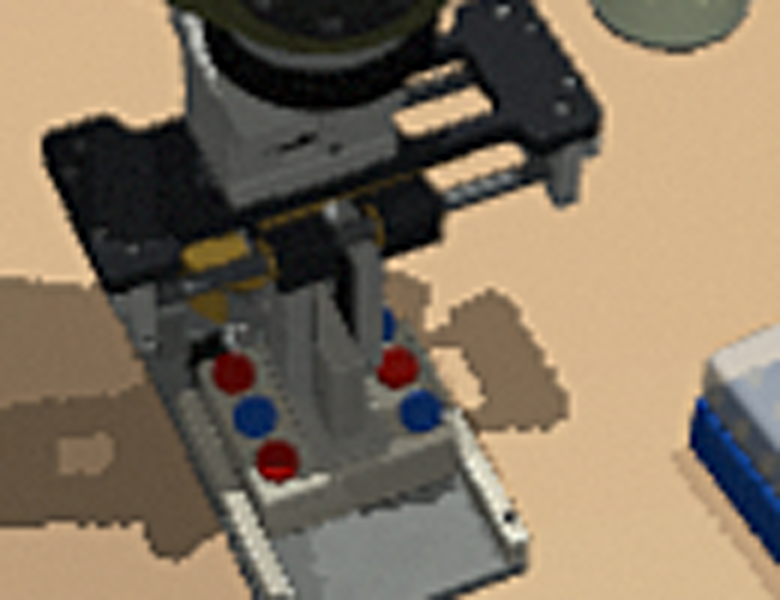

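```bash
for i in 1 2; do python3 -m crank '[{"delta_rot":[0,0,0],"delta_pos":[-0.2,1,0],"hand":0.8},{"delta_rot":[0,0,0],"delta_pos":[-0.2,1,0],"hand":0.8},{"delta_rot":[0,0,0],"delta_pos":[-0.2,1,0],"hand":0.8},{"delta_rot":[0,0,0],"delta_pos":[-0.2,1,0],"hand":0.8}]' >/dev/null
python3 st.py; done
```

```text
t 5.42 pos [532.9 -34.3 151.3] jawyaw 0.178 zax [ 0.003  0.    -1.   ] F [ 0.06 -1.29  0.38] T [-0.458 -0.022  0.103] op 13.7 q6 -0.31
t 5.75 pos [532.7 -33.2 151.3] jawyaw 0.178 zax [ 0.003  0.    -1.   ] F [ 0.05 -1.14 -0.  ] T [-0.351  0.03   0.056] op 13.7 q6 -0.31
```

```bash
for i in 1 2; do python3 -m crank '[{"delta_rot":[0,0,0],"delta_pos":[-0.2,1,0],"hand":0.8},{"delta_rot":[0,0,0],"delta_pos":[-0.2,1,0],"hand":0.8},{"delta_rot":[0,0,0],"delta_pos":[-0.2,1,0],"hand":0.8},{"delta_rot":[0,0,0],"delta_pos":[-0.2,1,0],"hand":0.8}]' >/dev/null
python3 st.py; done
```

```text
t 6.08 pos [532.5 -32.3 151.3] jawyaw 0.178 zax [ 0.003  0.    -1.   ] F [ 1.1  -2.86 -0.5 ] T [-0.722 -0.122  0.089] op 14.1 q6 -0.31
t 6.42 pos [532.3 -31.3 151.3] jawyaw 0.178 zax [ 0.003  0.    -1.   ] F [-0.02 -4.93 -0.22] T [-1.044 -0.171  0.044] op 13.4 q6 -0.31
```

```bash
python3 -m crank '[{"delta_rot":[0,0,0],"delta_pos":[0.15,-0.7,0],"hand":0.8},{"delta_rot":[0,0,0],"delta_pos":[0.15,-0.7,0],"hand":0.8},{"delta_rot":[0,0,0],"delta_pos":[0.15,-0.7,0],"hand":0.8},{"delta_rot":[0,0,0],"delta_pos":[0.15,-0.7,0],"hand":0.8}]' >/dev/null
python3 st.py; python3 -m crank '[{"delta_rot":[0,0,0],"delta_pos":[0,0,0],"hand":0.55},{"delta_rot":[0,0,0],"delta_pos":[0,0,0],"hand":0.55},{"delta_rot":[0,0,0],"delta_pos":[0,0,0],"hand":0.2},{"delta_rot":[0,0,0],"delta_pos":[0,0,0],"hand":0.2}]'; python3 st.py
```

```text
t 6.75 pos [532.4 -31.9 151.3] jawyaw 0.178 zax [ 0.003  0.    -1.   ] F [-0.62 -0.46  0.91] T [-0.218  0.207 -0.08 ] op 13.7 q6 -0.31
clock: 7.08
position: [532.4, -31.8, 151.2]
orientation: [0.641, 0.767, 0.001, 0.001]
force: [0.6, -0.2, 0.4]
opening: 31.0
t 7.08 pos [532.4 -31.8 151.2] jawyaw 0.178 zax [ 0.003  0.    -1.   ] F [ 0.56 -0.17  0.44] T [ 0.004 -0.085 -0.035] op 31.0 q6 -0.31
```

```bash
python3 -m crank '[{"delta_rot":[0,0,0],"delta_pos":[0,0,20],"hand":0.2},{"delta_rot":[0,0,0],"delta_pos":[0,0,55],"hand":0.1},{"delta_rot":[0,0,0.12],"delta_pos":[0,0,95],"hand":0},{"delta_rot":[0,0,0.24],"delta_pos":[-2,40,95],"hand":0},{"delta_rot":[0,0,0.36],"delta_pos":[-5,80,95],"hand":0},{"delta_rot":[0,0,0.48],"delta_pos":[-7,120,95],"hand":0},{"delta_rot":[0,0,0.6],"delta_pos":[-10,160,95],"hand":0},{"delta_rot":[0,0,0.72],"delta_pos":[-12,200,95],"hand":0}]'; python3 st.py
python3 - <<'E'
from h import *
for n in('top','side'):
    im,d=grab_frame(n);b=(200,160) if n=='top' else (205,140)
    print(n,[(np.round(x['xy'],1).tolist(),round(x['p'],2)) for x in pinpoint('bolt_head',n)])
    cv2.imwrite(f'pics/{n}3.png',cv2.resize(im[b[1]:b[1]+100,b[0]:b[0]+130,::-1],None,fx=6,fy=6,interpolation=cv2.INTER_CUBIC))
E
```

```text
clock: 7.75
position: [519.8, 170.0, 246.5]
orientation: [0.327, 0.945, 0.001, 0.001]
force: [0.9, 0.3, 0.1]
opening: 46.9
t 7.75 pos [519.8 170.  246.5] jawyaw 0.904 zax [ 0.002  0.002 -1.   ] F [0.89 0.26 0.05] T [-0.003 -0.113 -0.007] op 46.9 q6 -0.66
top [([242.0, 201.9], 0.71)]
side [([246.1, 188.6], 0.86), ([178.8, 158.5], 0.66)]
```

View pics/top3.png

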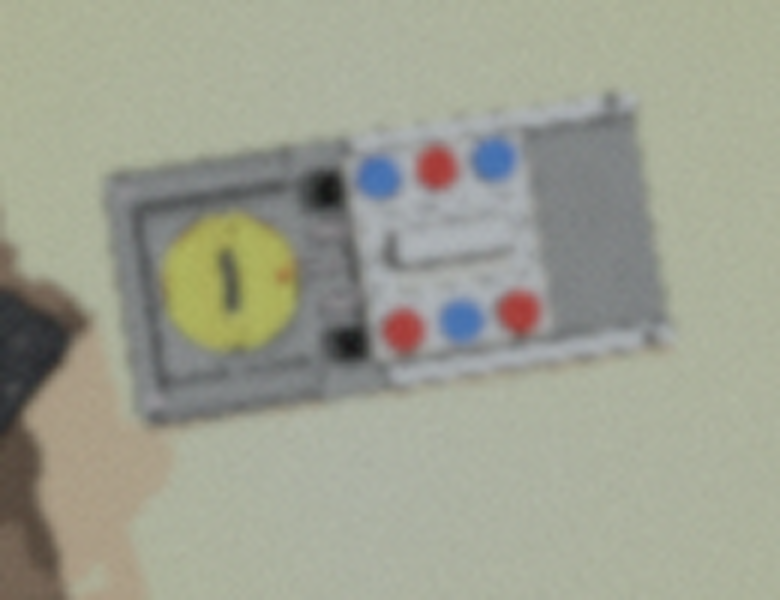

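View pics/side3.png

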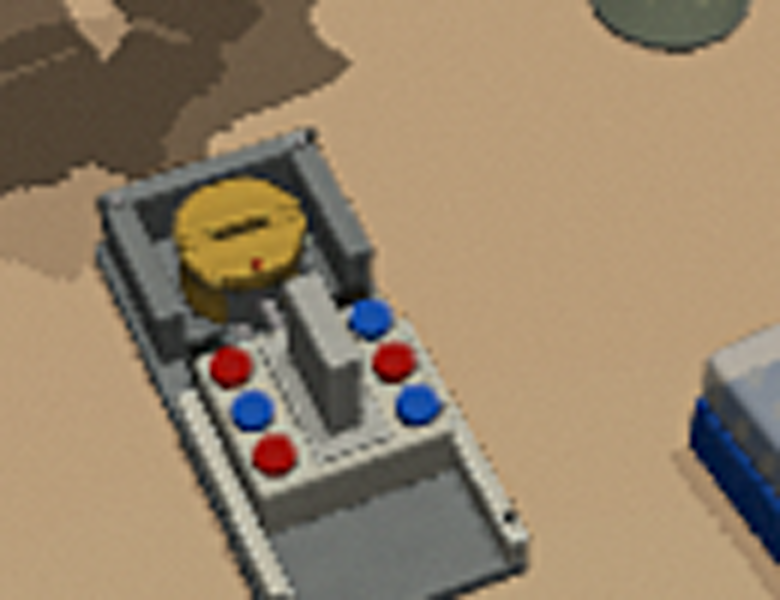

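```bash
cat > fin.py <<'E'
from h import *
import sys
def cloud(n,d):
    c=get_calibration(n);r=R.from_quat(c['attitude']).as_matrix();v,u=np.mgrid[:384,:512]
    p=np.stack([(u-c['cx'])/c['fx']*d,-(v-c['cy'])/c['fy']*d,-d],-1)@r.T+c['position'];p[d==0]=np.nan;return p
if __name__=='__main__':
  for n in('top','side'):
    im,d=grab_frame(n);P=cloud(n,d); X,Y,Z=P[...,0],P[...,1],P[...,2]
    m=(abs(X-533)<25)&(abs(Y+33)<45)&(Z>65)&(Z<95); q=P[m]
    a=cv2.minAreaRect(q[:,:2].astype('f4'))
    m=(np.hypot(X-517,Y-49)<30)&(Z>40)&(Z<50);e=P[m].mean(0)
    print(n,'fin',a,'disc',e.round(1),'dist',np.hypot(*(np.array(a[0])-e[:2])))
E
python3 fin.py
python3 -m crank '[{"delta_rot":[0,0,0.12],"delta_pos":[-3,40,0],"hand":-0.2},{"delta_rot":[0,0,0.24],"delta_pos":[-6,80,0],"hand":-0.2},{"delta_rot":[0,0,0.36],"delta_pos":[-8.6,109.5,0],"hand":-0.2},{"delta_rot":[0,0,0.48],"delta_pos":[-8.6,109.5,0],"hand":-0.2},{"delta_rot":[0,0,0.534],"delta_pos":[-8.6,109.5,0],"hand":-0.2},{"delta_rot":[0,0,0.534],"delta_pos":[-8.6,109.5,0],"hand":-0.2}]';python3 st.py
```

```text
top fin ((534.1447143554688, -32.5048828125), (13.905341148376465, 43.76018142700195), 10.56027603149414) disc [518.5  49.1  45.4] dist 83.06581030832224
side fin ((532.3795776367188, -33.18630599975586), (14.551591873168945, 44.565765380859375), 10.227825164794922) disc [516.4  47.7  45.3] dist 82.47966777813275
clock: 8.55
position: [512.3, 276.0, 246.1]
orientation: [0.07, 0.998, 0.001, 0.0]
force: [-0.3, 0.6, 0.8]
opening: 56.2
t 8.55 pos [512.3 276.  246.1] jawyaw 1.431 zax [ 0.     0.002 -1.   ] F [-0.27  0.57  0.79] T [ 0.024 -0.106  0.028] op 56.2 q6 -1.0
```

```bash
python3 -m crank '[{"delta_rot":[0,0,0.009],"delta_pos":[-1.1,3.5,-30],"hand":-0.2},{"delta_rot":[0,0,0.009],"delta_pos":[-1.1,3.5,-60],"hand":-0.2},{"delta_rot":[0,0,0.009],"delta_pos":[-1.1,3.5,-80],"hand":-0.2},{"delta_rot":[0,0,0.009],"delta_pos":[-1.1,3.5,-80],"hand":0.1},{"delta_rot":[0,0,0.009],"delta_pos":[-1.1,3.5,-80],"hand":0.3},{"delta_rot":[0,0,0.009],"delta_pos":[-1.1,3.5,-80],"hand":0.3}]';python3 st.py
python3 - <<'E'
from h import *
for n in('top','side'):
    im,d=grab_frame(n);b=(80,160) if n=='top' else (160,65)
    cv2.imwrite(f'pics/{n}4.png',cv2.resize(im[b[1]:b[1]+100,b[0]:b[0]+130,::-1],None,fx=6,fy=6,interpolation=cv2.INTER_CUBIC))
E
```

```text
clock: 9.05
position: [512.0, 279.1, 167.7]
orientation: [0.067, 0.998, 0.002, 0.001]
force: [-0.1, -0.0, -0.5]
opening: 39.9
t 9.05 pos [512.  279.1 167.7] jawyaw 1.438 zax [ 0.002  0.003 -1.   ] F [-0.12 -0.04 -0.47] T [ 0.07  -0.134 -0.011] op 39.9 q6 -1.0
```

View pics/side4.png

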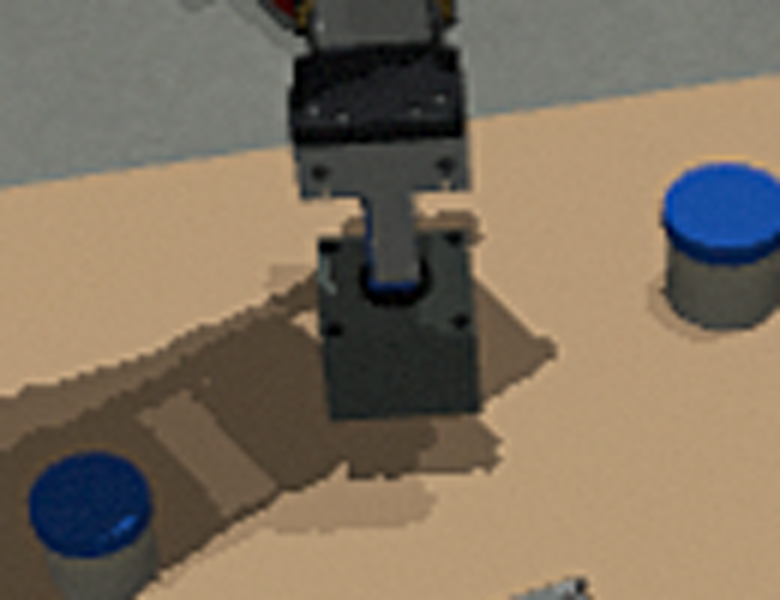

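```bash
python3 -m crank '[{"delta_rot":[0,0,0],"delta_pos":[-0.6,0.2,-1.7],"hand":0.45},{"delta_rot":[0,0,0],"delta_pos":[-0.6,0.2,-1.7],"hand":0.45},{"delta_rot":[0,0,0],"delta_pos":[-0.6,0.2,-1.7],"hand":0.45},{"delta_rot":[0,0,0],"delta_pos":[-0.6,0.2,-1.7],"hand":0.7},{"delta_rot":[0,0,0],"delta_pos":[-0.6,0.2,-1.7],"hand":0.7},{"delta_rot":[0,0,0],"delta_pos":[-0.6,0.2,-1.7],"hand":0.7}]';python3 st.py
```

```text
clock: 9.65
position: [511.3, 279.7, 166.5]
orientation: [0.066, 0.998, 0.002, 0.001]
force: [-1.0, 0.9, 3.9]
opening: 22.0
t 9.65 pos [511.3 279.7 166.5] jawyaw 1.439 zax [ 0.003  0.004 -1.   ] F [-1.03  0.86  3.86] T [ 0.118 -0.03   0.005] op 22.0 q6 -1.0
```

```bash
python3 -m crank '[{"delta_rot":[0,0,0],"delta_pos":[0,0,10],"hand":0.7},{"delta_rot":[0,0,0],"delta_pos":[0,0,30],"hand":0.7},{"delta_rot":[0,0,0],"delta_pos":[0,0,60],"hand":0.7},{"delta_rot":[0,0,0],"delta_pos":[0,0,80],"hand":0.7},{"delta_rot":[0,0,0],"delta_pos":[0,-40,85],"hand":0.7},{"delta_rot":[0,0,0],"delta_pos":[0,-80,85],"hand":0.7},{"delta_rot":[0,0,0],"delta_pos":[0,-110,85],"hand":0.7},{"delta_rot":[0,0,0],"delta_pos":[0,-110,85],"hand":0.7}]';python3 st.py
python3 - <<'E'
from h import *
for n in('top','side'):
    im,d=grab_frame(n);b=(100,160) if n=='top' else (180,75)
    cv2.imwrite(f'pics/{n}5.png',cv2.resize(im[b[1]:b[1]+100,b[0]:b[0]+130,::-1],None,fx=6,fy=6,interpolation=cv2.INTER_CUBIC))
    for t in('driver_tip','holder_mouth'):print(n,t,[(np.round(x['xy'],1).tolist(),round(x['p'],2)) for x in pinpoint(t,n)])
E
```

```text
clock: 10.32
position: [511.3, 165.7, 252.2]
orientation: [0.068, 0.998, 0.001, 0.001]
force: [0.4, 0.2, -1.7]
opening: 21.9
t 10.32 pos [511.3 165.7 252.2] jawyaw 1.435 zax [ 0.003  0.003 -1.   ] F [ 0.38  0.22 -1.73] T [ 0.076 -0.098 -0.051] op 21.9 q6 -1.19
top driver_tip [([274.1, 201.8], 0.19)]
top holder_mouth []
side driver_tip [([245.6, 188.1], 0.55), ([233.2, 130.1], 0.51)]
side holder_mouth [([223.6, 111.1], 0.75), ([250.1, 200.8], 0.46), ([277.9, 114.2], 0.31)]
```

View pics/side5.png

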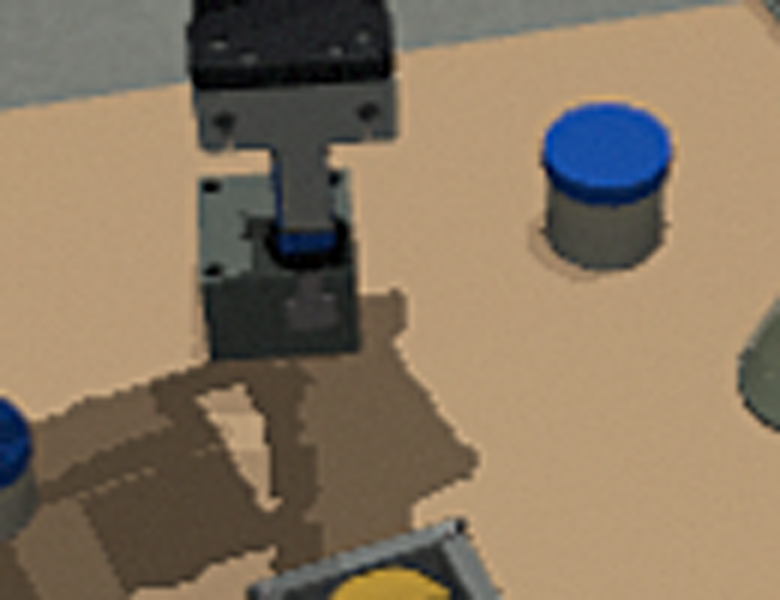

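View pics/top5.png

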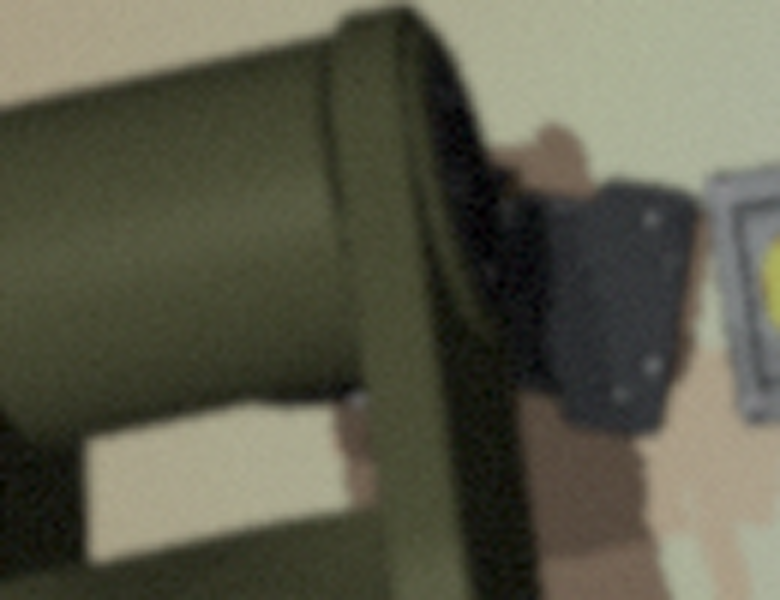

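```bash
python3 -m crank '[{"delta_rot":[0,0,0],"delta_pos":[35,0,5],"hand":0.7},{"delta_rot":[0,0,0],"delta_pos":[60,0,10],"hand":0.7},{"delta_rot":[0,0,0],"delta_pos":[60,0,10],"hand":0.7},{"delta_rot":[0,0,0],"delta_pos":[60,0,10],"hand":0.7}]';python3 st.py
python3 - <<'E'
from h import *
for n in('side',):
    im,d=grab_frame(n);b=(180,75)
    cv2.imwrite(f'pics/{n}6.png',cv2.resize(im[b[1]:b[1]+100,b[0]:b[0]+130,::-1],None,fx=6,fy=6,interpolation=cv2.INTER_CUBIC))
    for t in('driver_tip','holder_mouth'):print(n,t,[(np.round(x['xy'],1).tolist(),round(x['p'],2)) for x in pinpoint(t,n)])
    s=state();p=s['position'];print(w2p('side',[p-[0,0,161.5],p-[0,0,147.5]]))
    a=-.13;u=np.array([np.cos(a),np.sin(a),0])*10;v=np.array([-np.sin(a),np.cos(a),0])*10;t=p-[0,0,161.5]
    print(w2p('side',[t-u,t+u,t-v,t+v]))
E
```

```text
clock: 10.95
position: [571.6, 171.3, 260.8]
orientation: [0.065, 0.998, 0.002, 0.001]
force: [-0.7, 0.4, -1.8]
opening: 21.7
t 10.95 pos [571.6 171.3 260.8] jawyaw 1.441 zax [ 0.002  0.004 -1.   ] F [-0.7   0.38 -1.77] T [ 0.103 -0.093 -0.001] op 21.7 q6 -1.21
side driver_tip [([255.5, 123.2], 0.69)]
side holder_mouth [([248.4, 189.6], 0.7), ([221.7, 115.7], 0.68)]
[[255.82804442 122.6298544 ]
 [255.75704399 118.39294393]]
[[251.78592739 122.90277426]
 [259.86678344 122.35716263]
 [256.17174504 125.44017885]
 [255.48841503 119.85281896]]
```

View pics/side6.png

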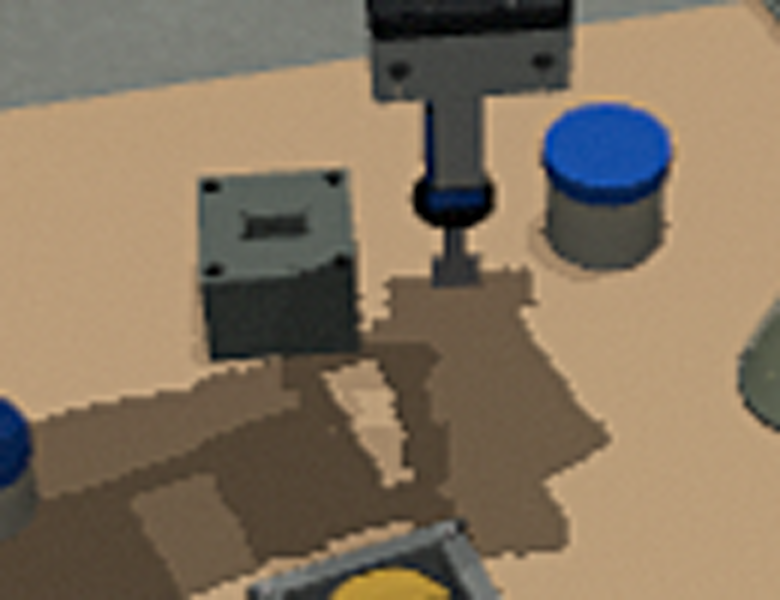

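```bash
python3 - <<'E'
from h import *
S=lambda x,y:(205+x/6,140+y/6)
a,b=p2w('side',S(205,240),z=45),p2w('side',S(270,220),z=45);print('side slot',(a+b)/2,np.arctan2(*(b-a)[1::-1]))
T=lambda x,y:(200+x/6,160+y/6)
a,b=p2w('top',T(237,310),z=45),p2w('top',T(232,248),z=45);print('top slot',(a+b)/2,np.arctan2(*(b-a)[1::-1]))
# edges of dock in top3
for n,f,z,ps in (('top',T,42,((110,175),(330,145))),('top',T,42,((145,418),(390,385)))):
    a,b=[p2w(n,f(*p),z=z) for p in ps];print('edge yaw',np.arctan2((b-a)[0],-(b-a)[1]))
H=lambda x,y:(180+x/6,75+y/6)
print('mouth side',p2w('side',H(276,223),z=50))
# slot by dark pixels inside disc
for n,w in(('side','side'),):
    im,d=grab_frame(n);g=cv2.cvtColor(im,cv2.COLOR_RGB2GRAY)
    cv2.imwrite('pics/side7.png',cv2.resize(im[160:200,220:272,::-1],None,fx=14,fy=14,interpolation=cv2.INTER_CUBIC))
im,d=grab_frame('top');cv2.imwrite('pics/top7.png',cv2.resize(im[185:230,210:270,::-1],None,fx=13,fy=13,interpolation=cv2.INTER_CUBIC))
E
```

```text
side slot [515.67332793  47.57075133  45.        ] 0.15732843766241672
top slot [518.08124305  46.12082527  45.        ] 0.10621975277424742
edge yaw 0.15908153244682122
edge yaw 0.15619386481469572
mouth side [511.41063318 281.11231916  50.        ]
```

View pics/side7.png

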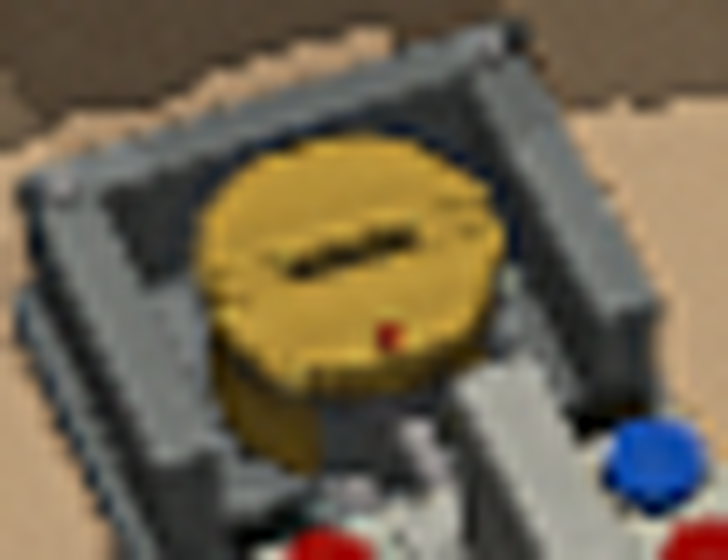

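View pics/top7.png

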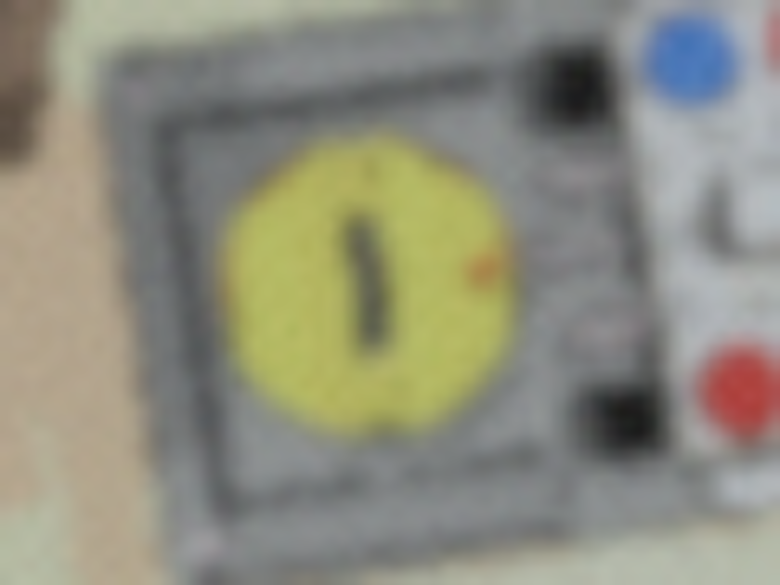

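```bash
python3 -m crank '[{"delta_rot":[0,0,0.1],"delta_pos":[-16,-37,0],"hand":0.7},{"delta_rot":[0,0,0.2],"delta_pos":[-32,-74,0],"hand":0.7},{"delta_rot":[0,0,0.295],"delta_pos":[-48,-110,0],"hand":0.7},{"delta_rot":[0,0,0.295],"delta_pos":[-55.4,-123.6,-20],"hand":0.7},{"delta_rot":[0,0,0.295],"delta_pos":[-55.4,-123.6,-38],"hand":0.7},{"delta_rot":[0,0,0.295],"delta_pos":[-55.4,-123.6,-38],"hand":0.7},{"delta_rot":[0,0,0.295],"delta_pos":[-55.4,-123.6,-38],"hand":0.7}]';python3 st.py
cat > tip.py <<'E'
from h import *
import sys
im,d=grab_frame('side');cv2.imwrite(sys.argv[1],cv2.resize(im[150:200,212:277,::-1],None,fx=12,fy=12,interpolation=cv2.INTER_CUBIC))
s=state();p=s['position'];Rm=R.from_quat(s['orientation']).as_matrix();t=p+Rm[:,2]*161.5;u=Rm[:,0]*10
print('tip',t.round(1),'bladeyaw',np.arctan2(Rm[1,0],Rm[0,0]))
print('zoom px of tip ends', ((w2p('side',[t-u,t,t+u])-[212,150])*12).round(0))
E
python3 tip.py pics/side8.png
```

```text
clock: 11.78
position: [515.0, 47.6, 223.6]
orientation: [-0.082, 0.997, 0.002, 0.0]
force: [-0.8, -0.2, -0.4]
opening: 21.8
t 11.78 pos [515.   47.6 223.6] jawyaw 1.735 zax [ 0.001  0.004 -1.   ] F [-0.79 -0.17 -0.41] T [ 0.075 -0.144  0.004] op 21.8 q6 -1.72
tip [515.8  48.5  62.8] bladeyaw -2.976498656214417
zoom px of tip ends [[436. 263.]
 [388. 278.]
 [340. 293.]]
```

View pics/side8.png

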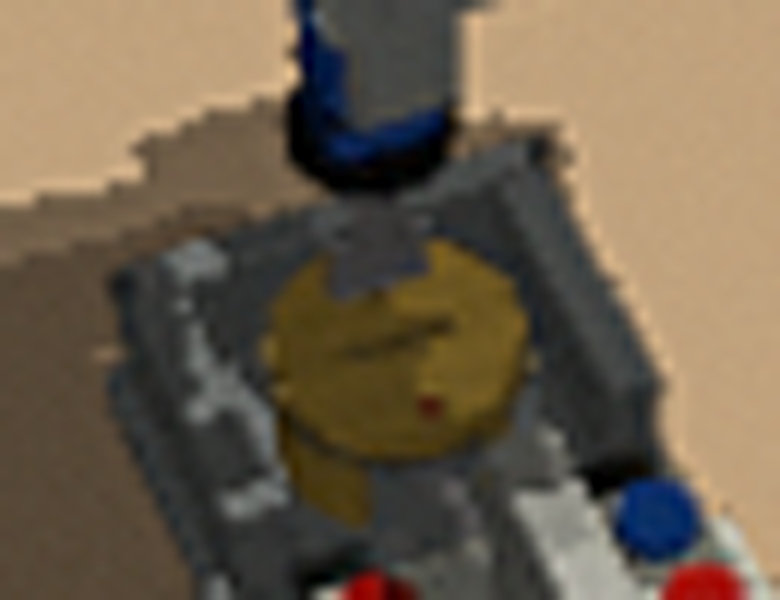

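```bash
python3 - <<'E'
from h import *
f=lambda x,y:(212+x/12,150+y/12)
a=p2w('side',f(380,283),z=62.8);b=p2w('side',f(397,339),z=45);print(a,b,b-a)
# disc ellipse
print(p2w('side',f(397,349),z=45))
E
```

```text
[514.08333524  47.7124649   62.8       ] [516.84148525  47.55065486  45.        ] [  2.75815001  -0.16181005 -17.8       ]
[516.33786364  45.04732958  45.        ]
```

```bash
python3 -m crank '[{"delta_rot":[0,0,0],"delta_pos":[2.4,0,-6],"hand":0.7},{"delta_rot":[0,0,0],"delta_pos":[2.4,0,-13],"hand":0.7},{"delta_rot":[0,0,0],"delta_pos":[2.4,0,-15],"hand":0.7},{"delta_rot":[0,0,0],"delta_pos":[2.4,0,-15],"hand":0.7}]';python3 st.py
python3 tip.py pics/side9.png
```

```text
clock: 12.17
position: [517.7, 48.1, 208.6]
orientation: [-0.083, 0.997, 0.002, 0.001]
force: [-0.1, -0.4, -1.2]
opening: 21.7
t 12.17 pos [517.7  48.1 208.6] jawyaw 1.736 zax [ 0.001  0.004 -1.   ] F [-0.1  -0.35 -1.22] T [ 0.096 -0.072 -0.011] op 21.7 q6 -1.72
tip [518.1  48.7  47.6] bladeyaw -2.9761247603313556
zoom px of tip ends [[449. 310.]
 [401. 325.]
 [354. 340.]]
```

View pics/side9.png

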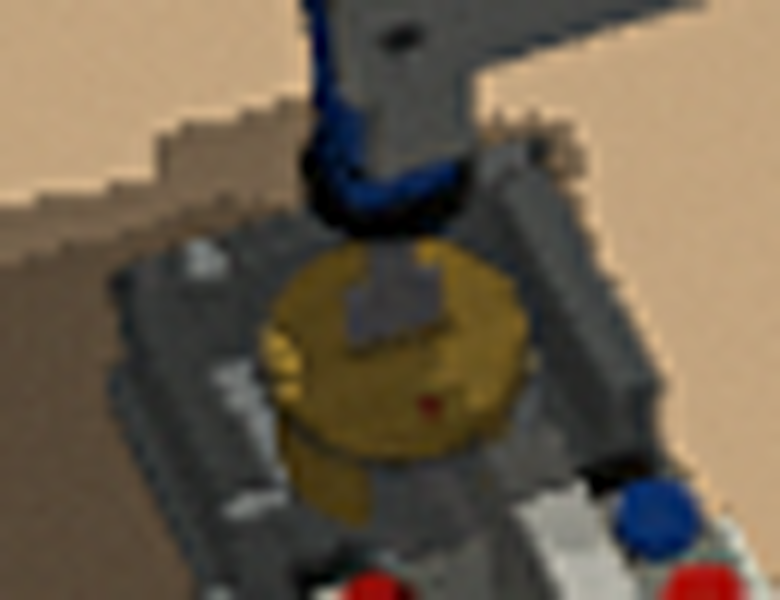

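```bash
python3 -m crank '[{"delta_rot":[0,0,0],"delta_pos":[0.3,-0.2,-2],"hand":0.7},{"delta_rot":[0,0,0],"delta_pos":[0.3,-0.2,-4],"hand":0.7},{"delta_rot":[0,0,0],"delta_pos":[0.3,-0.2,-4.5],"hand":0.7},{"delta_rot":[0,0,0],"delta_pos":[0.3,-0.2,-4.5],"hand":0.7}]';python3 st.py

```

```text
clock: 12.55
position: [518.1, 47.8, 204.4]
orientation: [-0.083, 0.997, 0.002, 0.001]
force: [0.0, 0.2, -0.6]
opening: 21.6
t 12.55 pos [518.1  47.8 204.4] jawyaw 1.736 zax [ 0.001  0.004 -1.   ] F [ 0.05  0.19 -0.62] T [ 0.022 -0.126 -0.047] op 21.6 q6 -1.72
```

Tip should now be ~43.4, no contact force. Continue.

```bash
python3 -m crank '[{"delta_rot":[0,0,0],"delta_pos":[0,0,-1],"hand":0.7},{"delta_rot":[0,0,0],"delta_pos":[0,0,-2],"hand":0.7},{"delta_rot":[0,0,0],"delta_pos":[0,0,-2],"hand":0.7}]' >/dev/null;python3 st.py
python3 -m crank '[{"delta_rot":[0,0,0],"delta_pos":[0,0,-1],"hand":0.7},{"delta_rot":[0,0,0],"delta_pos":[0,0,-2],"hand":0.7},{"delta_rot":[0,0,0],"delta_pos":[0,0,-2.4],"hand":0.7},{"delta_rot":[0,0,0],"delta_pos":[0,0,-2.4],"hand":0.7}]'>/dev/null ;python3 st.py

```

```text
t 12.8 pos [518.1  47.8 202.3] jawyaw 1.736 zax [ 0.001  0.004 -1.   ] F [ 0.53  0.17 -0.57] T [ 0.088 -0.113  0.065] op 21.9 q6 -1.72
t 13.13 pos [518.   47.8 199.7] jawyaw 1.736 zax [ 0.001  0.004 -1.   ] F [ 0.11  0.28 -0.61] T [ 0.076 -0.066 -0.015] op 21.7 q6 -1.72
```

```bash
python3 tip.py pics/side10.png
```

```text
tip [518.2  48.5  38.3] bladeyaw -2.9761732940194405
zoom px of tip ends [[451. 341.]
 [404. 356.]
 [357. 371.]]
```

View pics/side10.png

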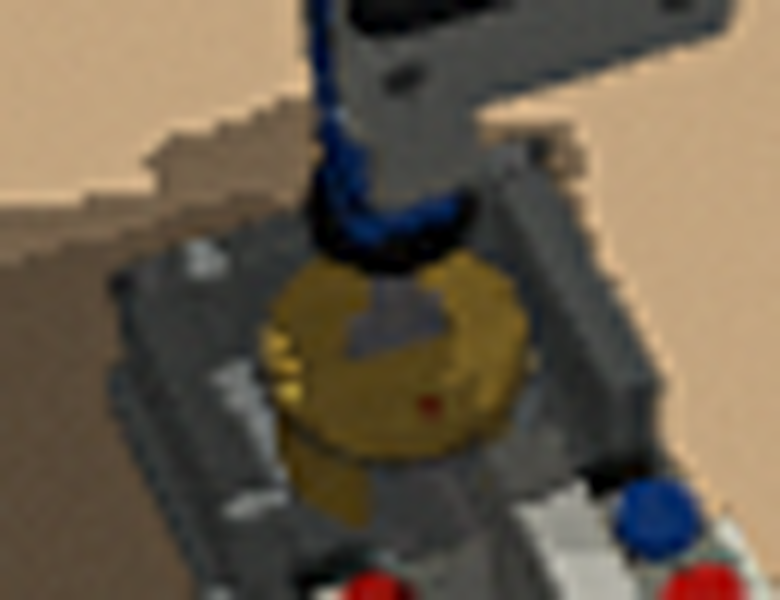

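```bash
python3 -m crank '[{"delta_rot":[0,0,0],"delta_pos":[0,0,-0.5],"hand":0.7},{"delta_rot":[0,0,0],"delta_pos":[0,0,-0.5],"hand":0.7}]' >/dev/null;python3 st.py
python3 -m crank '[{"delta_rot":[0,0,-0.06],"delta_pos":[0,0,0],"hand":0.7},{"delta_rot":[0,0,-0.12],"delta_pos":[0,0,0],"hand":0.7},{"delta_rot":[0,0,-0.18],"delta_pos":[0,0,0],"hand":0.7},{"delta_rot":[0,0,-0.24],"delta_pos":[0,0,0],"hand":0.7},{"delta_rot":[0,0,-0.30],"delta_pos":[0,0,0],"hand":0.7}]'>/dev/null ;python3 st.py

```

```text
t 13.35 pos [518.   47.8 199.2] jawyaw 1.736 zax [ 0.001  0.004 -1.   ] F [-0.38  0.53 -0.85] T [ 0.083 -0.111 -0.015] op 21.9 q6 -1.72
t 13.77 pos [518.   48.2 199.2] jawyaw 1.433 zax [ 0.002  0.005 -1.   ] F [-1.27  4.59 -1.48] T [ 0.975 -0.083  0.176] op 22.1 q6 -1.42
```

```bash
python3 -m crank '[{"delta_rot":[0,0,0],"delta_pos":[0,0.6,0],"hand":0.7},{"delta_rot":[0,0,0],"delta_pos":[0,0.6,0],"hand":0.7}]' >/dev/null;python3 st.py
python3 -m crank '[{"delta_rot":[0,0,-0.06],"delta_pos":[0,0.4,0],"hand":0.7},{"delta_rot":[0,0,-0.12],"delta_pos":[0,0.4,0],"hand":0.7},{"delta_rot":[0,0,-0.18],"delta_pos":[0,0.4,0],"hand":0.7},{"delta_rot":[0,0,-0.18],"delta_pos":[0,0.4,0],"hand":0.7}]'>/dev/null ;python3 st.py

```

```text
t 13.93 pos [518.   48.6 199.3] jawyaw 1.435 zax [ 0.002  0.004 -1.   ] F [ 0.15 -3.05 -1.84] T [-0.599 -0.006  0.104] op 21.8 q6 -1.42
t 14.27 pos [517.9  48.7 199.3] jawyaw 1.254 zax [ 0.002  0.003 -1.   ] F [-1.58 -3.51  0.22] T [-1.027  0.178  0.119] op 21.9 q6 -1.23
```

```bash
python3 -m crank '[{"delta_rot":[0,0,-0.05],"delta_pos":[-0.1,-0.3,0],"hand":0.7},{"delta_rot":[0,0,-0.10],"delta_pos":[-0.1,-0.3,0],"hand":0.7},{"delta_rot":[0,0,-0.15],"delta_pos":[-0.1,-0.3,0],"hand":0.7},{"delta_rot":[0,0,-0.15],"delta_pos":[-0.1,-0.3,0],"hand":0.7}]' >/dev/null;python3 st.py
python3 -m crank '[{"delta_rot":[0,0,-0.05],"delta_pos":[0,0,0],"hand":0.7},{"delta_rot":[0,0,-0.10],"delta_pos":[0,0,0],"hand":0.7},{"delta_rot":[0,0,-0.10],"delta_pos":[0,0,0],"hand":0.7}]'>/dev/null ;python3 st.py

```

```text
t 14.6 pos [517.8  48.4 199.2] jawyaw 1.105 zax [ 0.003  0.003 -1.   ] F [-1.17 -0.56 -0.5 ] T [-0.217  0.053  0.106] op 21.9 q6 -1.08
t 14.85 pos [517.7  48.4 199.2] jawyaw 1.007 zax [ 0.003  0.002 -1.   ] F [-0.28 -1.46 -0.17] T [-0.451  0.145  0.097] op 21.9 q6 -0.99
```

```bash
python3 tip.py pics/side11.png
```

```text
tip [518.2  48.7  37.7] bladeyaw 2.580071907654777
zoom px of tip ends [[451. 369.]
 [403. 357.]
 [357. 344.]]
```

View pics/side11.png

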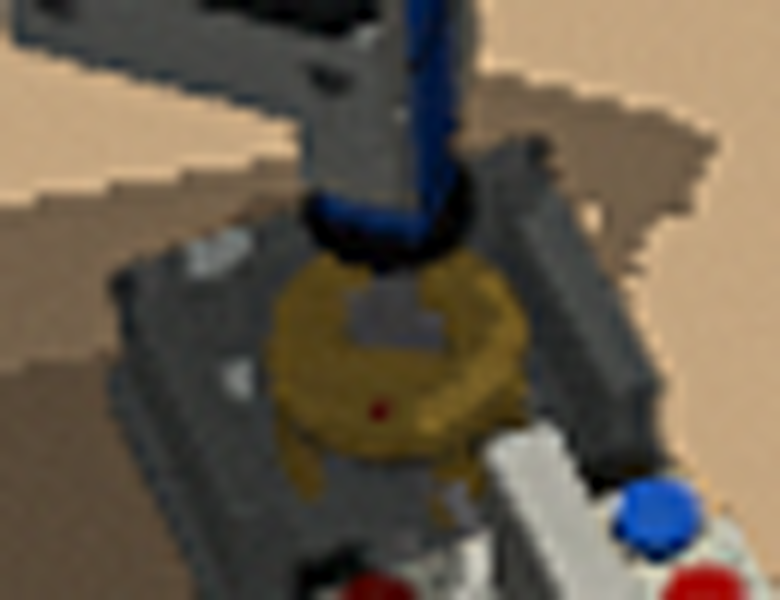

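```bash
for i in 1 2 3; do python3 -m crank '[{"delta_rot":[0,0,-0.04],"delta_pos":[0,0,0],"hand":0.7},{"delta_rot":[0,0,-0.07],"delta_pos":[0,0,0],"hand":0.7},{"delta_rot":[0,0,-0.07],"delta_pos":[0,0,0],"hand":0.7}]'>/dev/null ;python3 st.py;done

```

```text
t 15.15 pos [517.7  48.4 199.2] jawyaw 0.942 zax [ 0.003  0.002 -1.   ] F [-0.89 -2.33 -0.48] T [-0.463  0.153  0.169] op 21.8 q6 -0.92
t 15.4 pos [517.7  48.3 199.2] jawyaw 0.874 zax [ 0.003  0.002 -1.   ] F [-0.64 -1.74  0.19] T [-0.484  0.185  0.209] op 21.9 q6 -0.85
t 15.65 pos [517.6  48.3 199.2] jawyaw 0.806 zax [ 0.003  0.001 -1.   ] F [-0.82 -1.45 -0.01] T [-0.463  0.258  0.146] op 21.7 q6 -0.78
```

```bash
cat > tz.py <<'E'
from h import *
s=state();Rm=R.from_quat(s['orientation']).as_matrix();print(round(np.arctan2(Rm[1,1],Rm[0,1]),3),'Tz',s['torque'][2].round(3),'F',s['force'].round(1))
E
for i in 1 2; do python3 -m crank '[{"delta_rot":[0,0,-0.03],"delta_pos":[0,0,0],"hand":0.7},{"delta_rot":[0,0,-0.05],"delta_pos":[0,0,0],"hand":0.7}]'>/dev/null ;python3 tz.py
for k in 1 2; do python3 -m crank '[{"delta_rot":[0,0,0],"delta_pos":[0,0,0],"hand":0.7}]' >/dev/null; python3 tz.py;done;done

```

```text
0.758 Tz 0.254 F [-1.6 -1.9 -0.7]
0.759 Tz 0.171 F [-1.  -1.7  0.8]
0.761 Tz 0.233 F [-0.8 -1.8  0. ]
0.712 Tz 0.256 F [-1.5 -2.3  0.2]
0.712 Tz 0.233 F [-0.5 -2.1 -0.6]
0.713 Tz 0.191 F [-0.9 -1.5 -0.6]
```

```bash
for i in 1 2 3; do python3 -m crank '[{"delta_rot":[0,0,-0.015],"delta_pos":[0,0,0],"hand":0.7},{"delta_rot":[0,0,-0.03],"delta_pos":[0,0,0],"hand":0.7}]'>/dev/null ;python3 tz.py
for k in 1 2 ; do python3 -m crank '[{"delta_rot":[0,0,0],"delta_pos":[0,0,0],"hand":0.7}]' >/dev/null; python3 tz.py;done;done; python3 st.py

```

```text
0.682 Tz 0.272 F [-1.9 -2.7  0.5]
0.681 Tz 0.24 F [-0.7 -1.8 -0.9]
0.681 Tz 0.184 F [-1.  -2.2 -0.4]
0.65 Tz 0.318 F [-0.5 -2.   0.8]
0.648 Tz 0.296 F [-1.8 -1.5 -0.1]
0.648 Tz 0.285 F [-0.8 -1.7 -0.5]
0.617 Tz 0.361 F [-2.1 -2.4  0.5]
0.615 Tz 0.306 F [-1.1 -1.7  0.2]
0.615 Tz 0.309 F [-1.6 -1.6  0.3]
t 17.32 pos [517.5  48.2 199.2] jawyaw 0.615 zax [ 0.002  0.001 -1.   ] F [-1.61 -1.63  0.28] T [-0.512  0.268  0.309] op 21.7 q6 -0.59
```

```bash
for i in 1 2; do python3 -m crank '[{"delta_rot":[0,0,-0.01],"delta_pos":[0,0,0],"hand":0.7},{"delta_rot":[0,0,-0.02],"delta_pos":[0,0,0],"hand":0.7}]'>/dev/null ;python3 tz.py
for k in 1 2 3; do python3 -m crank '[{"delta_rot":[0,0,0],"delta_pos":[0,0,0],"hand":0.7}]' >/dev/null; python3 tz.py;done;done

```

```text
0.594 Tz 0.339 F [-1.2 -2.4  0.1]
0.593 Tz 0.391 F [-0.9 -2.4  0.8]
0.593 Tz 0.322 F [-1.4 -1.4  0.8]
0.593 Tz 0.346 F [-1.6 -2.8  0.4]
0.572 Tz 0.426 F [-1.5 -1.8 -0.4]
0.571 Tz 0.401 F [-1.2 -3.   1.3]
0.571 Tz 0.417 F [-1.1 -2.3 -0.8]
0.571 Tz 0.431 F [-0.9 -2.9 -1.1]
```

```bash
python3 -m crank '[{"delta_rot":[0,0,0.03],"delta_pos":[0,0,0],"hand":0.7},{"delta_rot":[0,0,0.06],"delta_pos":[0,0,0],"hand":0.7},{"delta_rot":[0,0,0.08],"delta_pos":[0,0,0],"hand":0.7},{"delta_rot":[0,0,0.08],"delta_pos":[0,0,0],"hand":0.7}]'>/dev/null ;python3 tz.py
python3 -m crank '[{"delta_rot":[0,0,0],"delta_pos":[0,0,2],"hand":0.7},{"delta_rot":[0,0,0],"delta_pos":[0,0,5],"hand":0.7},{"delta_rot":[0,0,0],"delta_pos":[0,0,12],"hand":0.7},{"delta_rot":[0,0,0],"delta_pos":[0,0,30],"hand":0.7},{"delta_rot":[0,0,0],"delta_pos":[0,0,60],"hand":0.7},{"delta_rot":[0,0,0],"delta_pos":[0,0,60],"hand":0.7}]'; python3 st.py
```

```text
0.652 Tz 0.063 F [-1.4 -1.5 -0.2]
clock: 18.98
position: [518.9, 48.4, 264.9]
orientation: [0.444, 0.896, 0.003, 0.004]
force: [0.8, 0.4, -0.0]
opening: 21.5
t 18.98 pos [518.9  48.4 264.9] jawyaw 0.652 zax [ 0.01   0.001 -1.   ] F [ 0.81  0.44 -0.05] T [-0.023 -0.118  0.015] op 21.5 q6 -0.63
```

```bash
python3 -m crank '[{"delta_rot":[0,0,0.11],"delta_pos":[5,35,-5],"hand":0.7},{"delta_rot":[0,0,0.22],"delta_pos":[10,70,-10],"hand":0.7},{"delta_rot":[0,0,0.33],"delta_pos":[20,100,-10],"hand":0.7},{"delta_rot":[0,0,0.44],"delta_pos":[30,125,-10],"hand":0.7},{"delta_rot":[0,0,0.55],"delta_pos":[52,125,-10],"hand":0.7},{"delta_rot":[0,0,0.67],"delta_pos":[52,125,-10],"hand":0.7},{"delta_rot":[0,0,0.787],"delta_pos":[52,125,-10],"hand":0.7},{"delta_rot":[0,0,0.787],"delta_pos":[52,125,-10],"hand":0.7}]'; python3 -m crank '[{"delta_rot":[0,0,0],"delta_pos":[0,0,0],"hand":0.7}]' >/dev/null; python3 st.py
python3 - <<'E'
from h import *
im,d=grab_frame('side');b=(180,75)
cv2.imwrite('pics/side12.png',cv2.resize(im[b[1]:b[1]+100,b[0]:b[0]+130,::-1],None,fx=6,fy=6,interpolation=cv2.INTER_CUBIC))
s=state();p=s['position'];Rm=R.from_quat(s['orientation']).as_matrix();t=p+Rm[:,2]*161.5;u=Rm[:,0]*10
print('tip',t,'px',((w2p('side',[t-u,t,t+u])-b)*6).round())
im,d=grab_frame('top');cv2.imwrite('pics/top12.png',cv2.resize(im[160:260,200:330,::-1],None,fx=6,fy=6,interpolation=cv2.INTER_CUBIC))
E
python3 fin.py
```

```text
clock: 19.65
position: [571.1, 173.6, 255.0]
orientation: [0.063, 0.998, 0.004, 0.003]
force: [-0.5, 0.1, -0.8]
opening: 21.5
t 19.73 pos [571.1 173.7 255.2] jawyaw 1.44 zax [ 0.007  0.009 -1.   ] F [-0.07  0.13 -0.22] T [ 0.029 -0.096  0.04 ] op 21.9 q6 -1.21
tip [572.23792341 175.09817546  93.81326919] px [[481. 287.]
 [457. 289.]
 [433. 291.]]
top fin ((533.0723266601562, -31.817384719848633), (13.846153259277344, 43.87713623046875), 12.12569522857666) disc [518.5  49.1  45.5] dist 82.21482663627407
side fin ((530.7591552734375, -32.6883544921875), (14.45928955078125, 46.62437438964844), 11.953685760498047) disc [516.2  47.8  45.5] dist 81.79548907338898
```

View pics/side12.png

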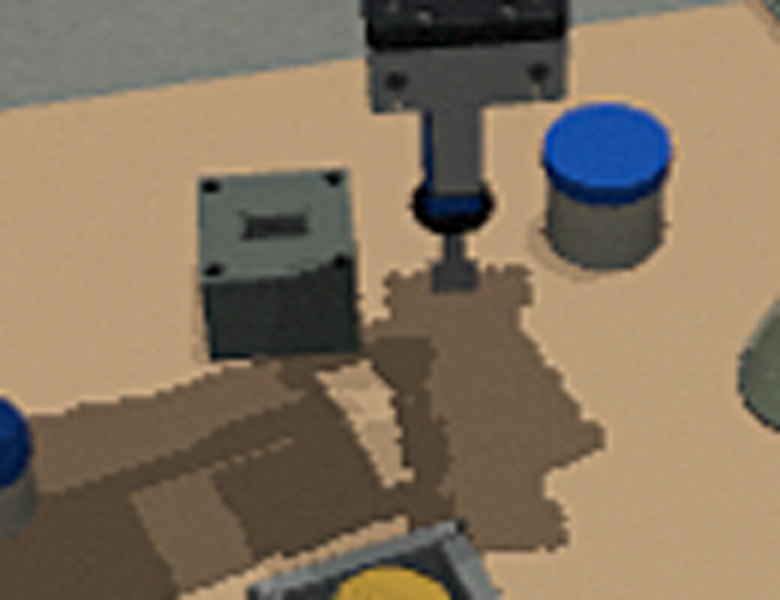

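View pics/top12.png

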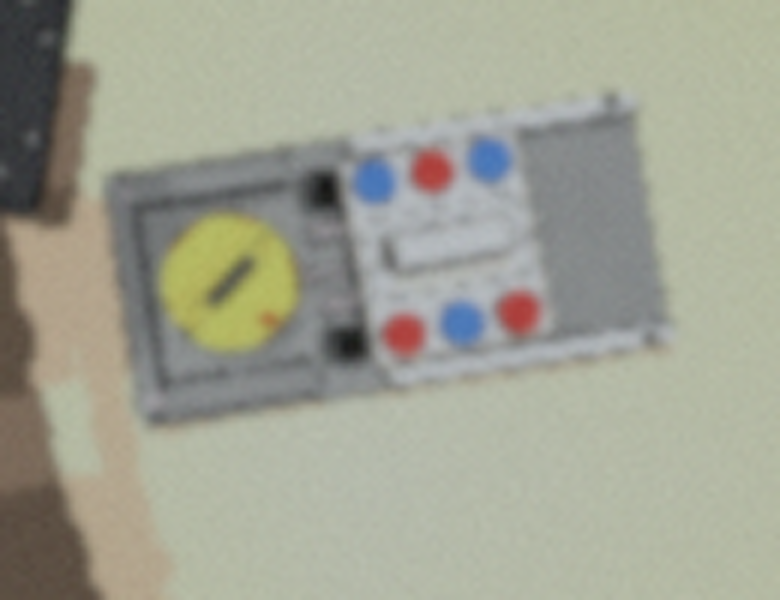

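```bash
python3 - <<'E'
from h import *
im,d=grab_frame('top');a=im[180:225,245:275,::-1]
ims=[]
for f in ('top',):
    cur=cv2.resize(a,None,fx=13,fy=13,interpolation=cv2.INTER_CUBIC)
old=cv2.imread('pics/top3.png');old=cv2.resize(old[120:390,270:450],None,fx=13/6,fy=13/6)
h=min(old.shape[0],cur.shape[0]);cv2.imwrite('pics/cmp.png',np.hstack([old[:h,:390],cur[:h,:390]]))
im,d=grab_frame('side');cv2.imwrite('pics/side13.png',cv2.resize(im[170:235,220:290,::-1],None,fx=9,fy=9,interpolation=cv2.INTER_CUBIC))
E
```

```text
(no output)
```

View pics/cmp.png

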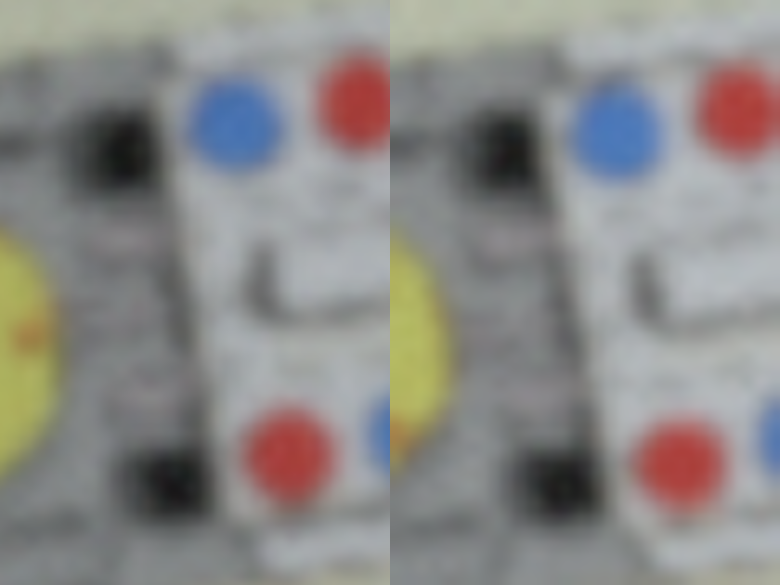

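View pics/side13.png

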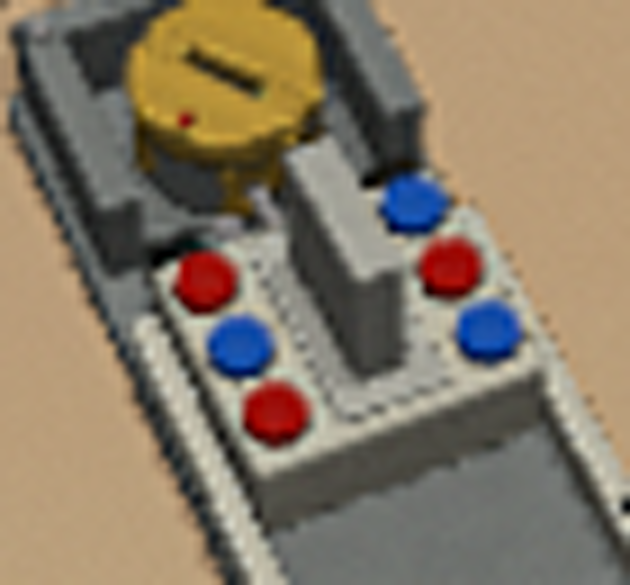

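```bash
python3 -m crank '[{"delta_rot":[-0.005,0.004,0],"delta_pos":[-18,32,0],"hand":0.7},{"delta_rot":[-0.005,0.004,0],"delta_pos":[-36,64,0],"hand":0.7},{"delta_rot":[-0.005,0.004,0],"delta_pos":[-54,96,0],"hand":0.7},{"delta_rot":[-0.005,0.004,0],"delta_pos":[-59.8,106,0],"hand":0.7},{"delta_rot":[-0.005,0.004,0],"delta_pos":[-59.8,106,-15],"hand":0.7},{"delta_rot":[-0.005,0.004,0],"delta_pos":[-59.8,106,-30],"hand":0.7},{"delta_rot":[-0.005,0.004,0],"delta_pos":[-59.8,106,-30],"hand":0.7},{"delta_rot":[-0.005,0.004,0],"delta_pos":[-59.8,106,-30],"hand":0.7}]'; python3 st.py
python3 - <<'E'
from h import *
im,d=grab_frame('side');b=(160,65)
cv2.imwrite('pics/side14.png',cv2.resize(im[b[1]:b[1]+100,b[0]:b[0]+130,::-1],None,fx=6,fy=6,interpolation=cv2.INTER_CUBIC))
E
```

```text
clock: 20.7
position: [511.3, 279.4, 225.0]
orientation: [0.064, 0.998, 0.002, 0.001]
force: [-0.0, 0.8, -0.7]
opening: 21.7
t 20.7 pos [511.3 279.4 225. ] jawyaw 1.442 zax [ 0.002  0.003 -1.   ] F [-0.02  0.76 -0.73] T [ 0.059 -0.175  0.005] op 21.7 q6 -1.01
```

View pics/side14.png

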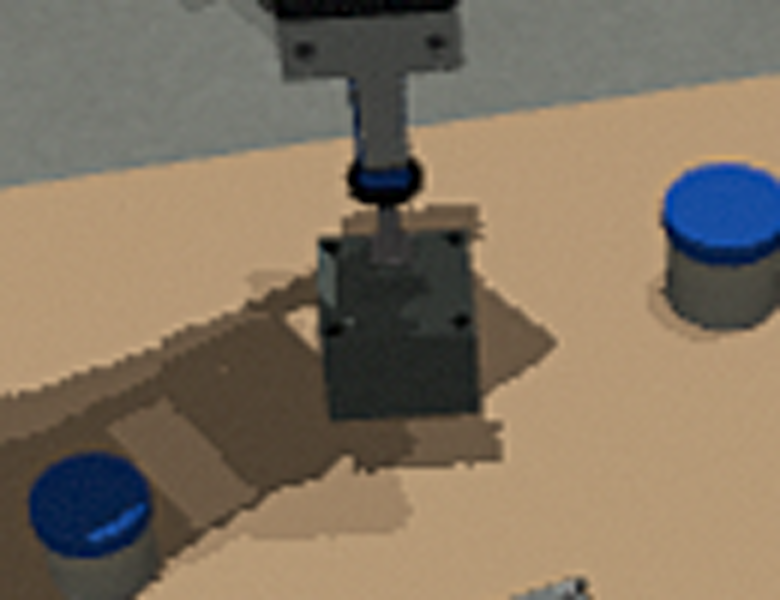

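```bash
python3 -m crank '[{"delta_rot":[0,0,0],"delta_pos":[0,0.3,-12],"hand":0.7},{"delta_rot":[0,0,0],"delta_pos":[0,0.3,-20],"hand":0.7},{"delta_rot":[0,0,0],"delta_pos":[0,0.3,-28],"hand":0.7},{"delta_rot":[0,0,0],"delta_pos":[0,0.3,-28],"hand":0.7}]'; python3 st.py
python3 -m crank '[{"delta_rot":[0,0,0],"delta_pos":[0,0,-12],"hand":0.7},{"delta_rot":[0,0,0],"delta_pos":[0,0,-22],"hand":0.7},{"delta_rot":[0,0,0],"delta_pos":[0,0,-28],"hand":0.7},{"delta_rot":[0,0,0],"delta_pos":[0,0,-28],"hand":0.7}]'; python3 st.py
```

```text
clock: 21.08
position: [511.1, 279.3, 195.7]
orientation: [0.065, 0.998, 0.001, 0.0]
force: [-0.1, -0.1, -1.4]
opening: 21.5
t 21.08 pos [511.1 279.3 195.7] jawyaw 1.442 zax [ 0.001  0.003 -1.   ] F [-0.12 -0.1  -1.41] T [ 0.009 -0.101 -0.016] op 21.5 q6 -1.01
clock: 21.42
position: [511.0, 279.3, 166.9]
orientation: [0.065, 0.998, 0.001, -0.0]
force: [-0.1, 0.5, -1.4]
opening: 21.6
t 21.42 pos [511.  279.3 166.9] jawyaw 1.442 zax [-0.     0.002 -1.   ] F [-0.15  0.45 -1.39] T [-0.013 -0.178 -0.011] op 21.6 q6 -1.01
```

```bash
python3 -m crank '[{"delta_rot":[0,0,0],"delta_pos":[0,0,-0.7],"hand":0.7},{"delta_rot":[0,0,0],"delta_pos":[0,0,-0.7],"hand":0.7}]'; python3 st.py
python3 -m crank '[{"delta_rot":[0,0,0],"delta_pos":[0,0,0],"hand":0.3},{"delta_rot":[0,0,0],"delta_pos":[0,0,0],"hand":0.0},{"delta_rot":[0,0,0],"delta_pos":[0,0,0],"hand":-0.2},{"delta_rot":[0,0,0],"delta_pos":[0,0,0],"hand":-0.3},{"delta_rot":[0,0,0],"delta_pos":[0,0,0],"hand":-0.3}]'; python3 st.py
```

```text
clock: 21.58
position: [511.1, 279.3, 166.3]
orientation: [0.065, 0.998, 0.001, -0.0]
force: [0.1, -0.1, -0.8]
opening: 21.8
t 21.58 pos [511.1 279.3 166.3] jawyaw 1.441 zax [ 0.     0.002 -1.   ] F [ 0.14 -0.13 -0.83] T [ 0.064 -0.123 -0.039] op 21.8 q6 -1.01
clock: 22.0
position: [511.1, 279.3, 166.4]
orientation: [0.065, 0.998, 0.001, 0.0]
force: [0.3, 0.3, -0.5]
opening: 51.4
t 22.0 pos [511.1 279.3 166.4] jawyaw 1.442 zax [ 0.     0.002 -1.   ] F [ 0.35  0.33 -0.49] T [ 0.086 -0.163 -0.022] op 51.4 q6 -1.01
```

```bash
python3 -m crank '[{"delta_rot":[0,0,0],"delta_pos":[0,0,25],"hand":-0.3},{"delta_rot":[0,0,0],"delta_pos":[0,0,60],"hand":-0.3},{"delta_rot":[0,0,0],"delta_pos":[0,0,100],"hand":-0.3},{"delta_rot":[0,0,0],"delta_pos":[0,0,120],"hand":-0.3},{"delta_rot":[0,0,0],"delta_pos":[-60,-20,130],"hand":-0.3},{"delta_rot":[0,0,0],"delta_pos":[-100,-20,130],"hand":-0.3},{"delta_rot":[0,0,0],"delta_pos":[-130,-20,130],"hand":-0.3},{"delta_rot":[0,0,0],"delta_pos":[-130,-20,130],"hand":-0.3}]'; python3 st.py
python3 - <<'E'
from h import *
im,d=grab_frame('side');b=(160,65)
cv2.imwrite('pics/side15.png',cv2.resize(im[b[1]:b[1]+160,b[0]:b[0]+200,::-1],None,fx=4,fy=4,interpolation=cv2.INTER_CUBIC)[:600])
im,d=grab_frame('top');cv2.imwrite('pics/top15.png',cv2.resize(im[140:260,95:335,::-1],None,fx=3.3,fy=3.3,interpolation=cv2.INTER_CUBIC))
E
python3 fin.py
```

```text
clock: 22.67
position: [377.0, 258.8, 296.5]
orientation: [0.064, 0.998, 0.001, -0.0]
force: [-0.4, -1.1, 0.1]
opening: 60.9
t 22.67 pos [377.  258.8 296.5] jawyaw 1.443 zax [-0.001  0.002 -1.   ] F [-0.44 -1.13  0.12] T [ 0.029 -0.159  0.061] op 60.9 q6 -0.92
top fin ((533.0783081054688, -31.830829620361328), (13.929368019104004, 43.698326110839844), 11.874637603759766) disc [518.5  49.1  45.3] dist 82.2792824265017
side fin ((530.99560546875, -31.50424575805664), (14.419222831726074, 45.727447509765625), 11.33462142944336) disc [516.4  48.   45.5] dist 80.81071655803301
```

View pics/side15.png

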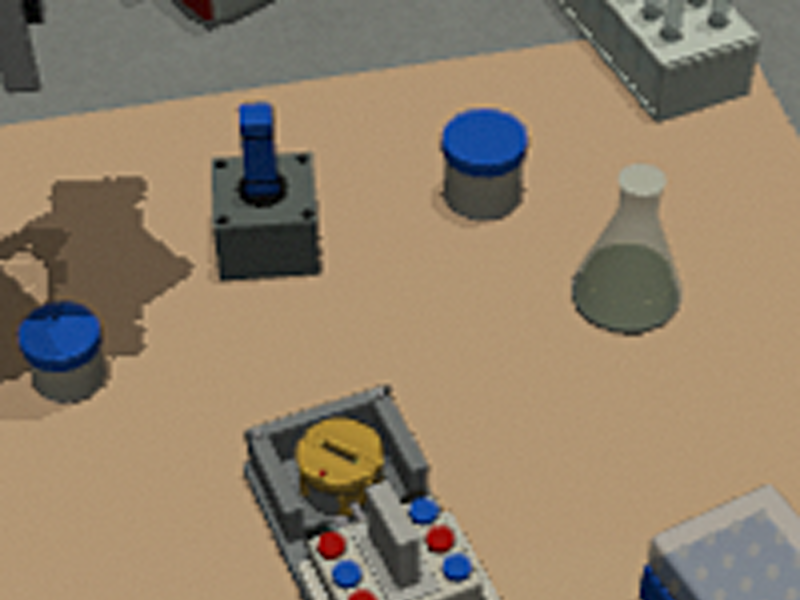

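View pics/top15.png

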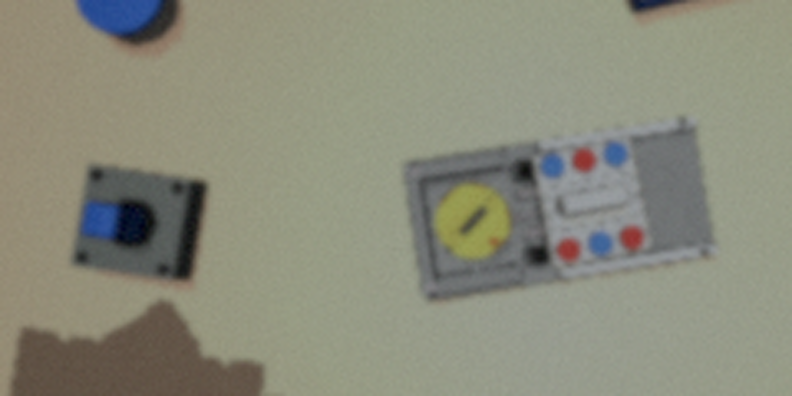

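```bash
python3 - <<'E'
from h import *
def ang(n,im):
    c=w2p(n,[517+(1.2 if n=='top' else -.8),48.5,45])[0];g=cv2.cvtColor(im,cv2.COLOR_RGB2GRAY).astype(float)
    pts=[];wt=[]
    base=None
    for v in range(int(c[1])-7,int(c[1])+8):
        for u in range(int(c[0])-7,int(c[0])+8):
            p=p2w(n,(u,v),z=45)
            if np.hypot(p[0]-517,p[1]-48.5)<15: pts.append(p[:2]);wt.append(g[v,u])
    pts=np.array(pts);wt=np.array(wt);w=np.clip(np.percentile(wt,60)-8-wt,0,None)
    m=(pts*w[:,None]).sum(0)/w.sum();C=np.cov(pts.T,aweights=w);e=np.linalg.eigh(C)[1][:,1]
    return m.round(1),np.arctan(e[1]/e[0]).round(3)
for n in('top','side'):
    im,d=grab_frame(n);o=cv2.imread(f'pics/{n}0.png')[:,:,::-1]
    print(n,'before',ang(n,np.ascontiguousarray(o)),'now',ang(n,im))
E
python3 st.py
```

```text
top before (array([518.4,  48.9]), np.float64(0.162)) now (array([518.1,  48.8]), np.float64(-0.732))
side before (array([516. ,  49.8]), np.float64(0.12)) now (array([516.1,  49.8]), np.float64(-0.766))
t 22.97 pos [382.2 259.4 296.2] jawyaw 1.441 zax [ 0.     0.002 -1.   ] F [-0.66 -0.37 -0.52] T [ 0.059 -0.079  0.002] op 61.4 q6 -0.93
```

```bash
python3 -c "
from cell import *
print(hand_in())"
```

```text
the job is handed in; nothing more can be done
None
```

I carried out the whole job and handed it in at about 23 s. It reports no verdict, so the 5 to 25 N on the rubber stops is inferred, not measured.

**What I did**
- I gripped the fin and slid the carrier about 24 mm, until the spring pins pushed back. I eased off before letting go, which left the bolt head about 15 mm from the disc axis.
- I seated the blade about 7 mm deep in the slot and turned clockwise. The torque held at about 0.23 N m, then climbed at about 1.7 N m per rad. I stopped at 0.42 N m.
- I relieved the torque, lifted the screwdriver out and put it back in its holder.

**Last checks**
- **Cam:** the images put it about 0.89 rad from open. The tool itself turned about 1.17 rad, a larger gap than the stated 0.15 rad blade play explains. I put the rest down to the tool twisting in the grip.
- **Carrier:** its front face is about 47 mm before the cam axis, within the range given for the stops. It turned about 0.025 rad in its rail play while being drawn in, so one side may press harder on its stop. That play alone cannot take it past the 0.05 rad limit.
- **Screwdriver:** it stands upright in the holder with its collar down.
- **Surroundings:** the gripper is clear of everything. I touched no bystander, and those in my last pictures stand upright where they were. I did not measure their positions again.
- **Camera agreement:** the two cameras differed by about 2 mm in x. I centred the blade by comparing it with the slot in the side picture.

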